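# Stand a mask holder up in its drying stand

## Task

The rinsed mask holder lies loose on the skid boards of the drying stand. Slide it, still flat, along the boards until its leading edge is square against the ledge behind the foot channel, then tip it up about that edge so that its foot drops into the channel behind the front lip and it leans back on the rest bar. Last, slide the end stop with the blue tab in along the channel until the holder is snug between it and the side fence; leave the other things on the table where they are.

Things in the scene. Friction and masses are not known exactly. Their poses are not given: they have to be found in the camera images.
- stand: White plastic drying stand on an aluminium base, fixed to the table. Origin: on the table, below the rear edge of the front lip of its foot channel. x points across the channel to the slatted back rest (the way the holder slides and leans), y along the channel (away from the fence), z up. Sizes under the points below are in this frame, mm.
- boards_front (a point): Point in the gap between the two white skid boards, level with their front ends and tops: stand x -122, y -10, z 40. The boards run along x from -122 to -14, one from y -66 to -28, one from y 16 to 66, tops at z 40. The table in front of them is bare.
- foot_stop (a point): Top rear edge of the front lip (the foot stop): stand x 0, y -10, z 40. Lip x -14 to 0, level with the boards. Behind it the channel, x 0 to 16, floor at z 28, running from the fence to y 168; the end stop slides in it.
- ledge (a point): Top front edge of the ledge behind the channel: stand x 16, y -10, z 52. The ledge spans x 16 to 30 and stands 12 mm above the boards, so it stops the flat holder.
- rest_bar (a point): Front of the round black rubber rest bar along the top of the slatted back rest: stand x 40, y -10, z 144. Bar 8 mm thick, y -72 to 88, top at z 148.
- fence_face (a point): Point on the face of the side fence: stand x 8, y -65, z 60. Fence 12 thick, x -14 to 34, top at z 92.
- holder: Loose dark flat mask holder, 170 x 110 x 9 mm, 0.24 to 0.38 kg, window 95 x 70 (x -40 to 55, y -35 to 35), brass clips on its top face. Origin: centre of its underside; x along its length to the foot end, y across, z through its thickness (up while it lies). Starts flat on the boards (underside z 40), foot end 10 to 35 mm short of the ledge, turned up to 6 degrees.
- holder_foot (a point): Middle of the foot end face: holder x 85, y 0, z 4.5. Leaning in place, the foot stands on the channel floor (this point about 29 mm above the table, 5 mm behind the lip) and the holder touches the ledge top and the rest bar, 14 degrees past upright.
- holder_head (a point): Middle of the head end face: holder x -85, y 0, z 4.5. The band of solid plate at this end is 45 mm wide. Lying, it overhangs the front of the boards by 32 mm or more, so a finger can go under it; leaning in place it is about 195 mm above the table.
- holder_side (a point): Middle of the long side face that looks to the fence: holder x 0, y -55, z 4.5.
- end_stop (a joint): Travel of the grey end stop along the channel towards the fence, in m: 0 fully open, 0.055 when it holds the 110 mm wide holder snugly against the fence; hard limit 0.068. It starts at 0 to 0.012. Plain friction of about 1.5 N, stays where it is left.
- end_stop_tab (a point): Centre of the outer face (looking to stand +y, away from the fence) of the end stop's upright blue tab, at height z 85 mm. The tab is 40 mm wide along stand x (-12 to 28), 12 mm thick along y, from z 55 to 98 mm. Push it on this face towards stand -y, or pinch it across its thickness.
- end_stop_face (a point): Point on the inner face of the end stop that meets the holder's side, at stand x 8, z 60 mm; 60 mm nearer the fence than the tab's outer face.
- filter_slide: Black filter slider with two small coloured windows, lying flat, 95 x 26 mm, 10 mm high, loose. Origin: centre of its underside.
- carrier: White round wafer carrier dish with lid, lying flat, 64 mm wide, 14 mm high, loose. Origin: centre of its underside.
- tweezers: Black wafer tweezers lying flat, 140 mm long, loose. Origin: centre of the underside.

How it is judged:
By the outcome, as a careful person would: the job done as asked, in the order asked, and still so for the second after the job is handed in, with the robot touching nothing.
It also fails if it takes over 58 s, if anything falls off the work surface, if the arm or the gripper's body presses on something with over 40 N, if the wrist force passes 120 N, or if a joint passes its speed limit or range.

## Robot

A 7-joint arm with a two-finger parallel gripper is mounted at the origin on a cart in front of the work surface, level with it; the furniture and walls round the work are solid. World frame = base frame: x ahead of the robot, y to its left, z up, the work surface at z = 0. Lengths are in m, angles in rad, forces in N, time in s.
With the tool pointing down it reaches from about 0.425 to 1.025 m from the base axis. Payload 9.4 kg.
Tool frame: the origin (TCP) lies midway between the tips of the shut fingers; the grasp point (between the pads) lies grip_point_offset behind it (grip_point_offset is the distance from the TCP to the grasp point, in m); z points along the fingers, y is the line along which they close (so a half turn about z gives the same grasp; the last joint's range is limited). The gripper opens to 85 mm and grips with 20 to 120 N. Pads are 22 mm wide; open, the fingers measure 114 mm over their backs; the gripper's body (76 mm by 85 mm) begins 54 mm behind the grasp point. The pads swing forward as they close: fully open they stand 13 mm farther back than shut.
Start: joints at [1.242, 0.599, -0.003, 1.599, 0.002, 0.943, -0.08], TCP at [0.181, -0.702, 0.209] pointing down, gripper open.
Joint ranges: [-2.57, 2.57], [-0.35, 1.97], [-1.29, 1.29], [0.11, 2.56], [-1.05, 4.19], [0.11, 1.86], [-2.63, 2.63]. Speed limits (rad/s): [2.22, 2.22, 3.01, 3.01, 3.14, 3.14, 3.14].

## Interface

Orientations are given as a unit quaternion [x, y, z, w].
In Python, from rig import * gives the robot as it stands. The module is installed in compiled form; this text tells all that it offers.
- The arm moves only by the tool servo_tool, never from a script. Its argument "motion" is a list of rows, each an object of numbers: "dx", "dy", "dz": the shift along the world's x, y, z scaled (see below); "wx", "wy", "wz": the turn, a rotation vector about the world's x, y, z scaled (see below); "grip": the opening, from 0 (shut) to 1 (fully open). A call has 1 to 8 rows; each row shifts and turns the commanded pose from where the row before left it; what a row does not reach is not made up. The controller multiplies each number of a shift by 40 mm and each number of a turn by 60 degrees. A row lasts 1/12 s, in which the tool goes at most 41.7 mm and 7.16 degrees, less where a joint would pass 70% of its speed; a pose out of reach is approached as far as the arm can. A call with a number of a shift or a turn outside -1 to 1 is refused whole. A call with a gripper value outside its range is refused whole. The fingers move at their own pace and stop on an object; the grip force is fixed at half the most. Time passes only in rows, so rows that do not move let the fingers close. It gives the time, the measured TCP pose, the force, the opening and the grip force at its end, in the units of the state.
- get_state(): the state, without advancing time (a new reading comes with each control period).
- get_image(name): name is "scene" or "side" or "wrist"; returns (picture, depth): 400x640x3 uint8, red, green, blue; 400x640 float32, m along the optical axis (not along the pixel's ray), 0 where there is no reading.
- camera_info(name): a dict with "fx", "fy", "cx", "cy" (pixels), "eye" and "rotation" of the camera in the world; the wrist camera has in their place "tool_from_camera" (4x4, takes a point from camera to tool coordinates, whose origin is the TCP and whose axes are the flange's). Camera axes: x right, y down, z forward; pixel columns grow to the right and rows downward; lengths in m; the calibration is good to about 2 mm. The wrist camera is an equidistant fisheye: a pixel r from the principal point sees the ray r / f radians off the axis. A picture is of the moment at which its call begins: read the wrist's pose just before it. camera_info takes no time and is no camera call.
- hand_in(): hands the job in; it is judged then, once.
The state is a dict: "time_s": time; "q": joint angles; "qvel": joint speeds; "joint_efforts": joint torques, N m; "ee_pos": TCP position; "tcp_rot": TCP orientation; "ft_force": force on the tool from outside, world axes, zero at the start; "torque": the same for the moment, N m; "gripper_width": finger opening in m; "grasp_force": force on a finger pad.
Only numpy, scipy, OpenCV 4.12 (cv2) and the standard library are available. Lean on these libraries where they do the work, as an engineer would, in place of code of your own. Each camera call takes 0.05 s, during which the arm holds its last target. There are 200 camera calls.

## Working session

There is one attempt and no reset: what is moved stays moved. The work goes in short steps, Python scripts to look and compute and a tool call to move; the robot and the scene stay as the last step left them, time stands still between calls to the robot, and variables do not carry over. Pictures are saved under pics/ and viewed, at most 11 in all, crops included, and the job is handed in when it is done.

Besides the shell and the picture viewer there is one more tool, called after ">>>" as name(argument=value, ...), one argument or row to a line, values as JSON. servo_tool: Moves the arm, as the interface text tells. Shifts and turns lie within -1 to 1; 1 stands for 40 mm of shift or 60 degrees of turn. Its arguments: {"type":"object","properties":{"motion":{"type":"array"}},"required":["motion"]}

```bash
mkdir -p pics
python3 - <<'E'
from rig import *
import cv2,numpy as np
s=get_state();print({k:np.round(v,3) for k,v in s.items()})
for n in ["scene","side"]:
    im,d=get_image(n);cv2.imwrite(f"pics/{n}0.png",im[:,:,::-1]);np.savez(f"{n}0.npz",im=im,d=d)
    print(n,camera_info(n))
print(camera_info("wrist"))
E
```

```text
{'time_s': np.float64(0.0), 'q': array([ 1.242,  0.6  , -0.003,  1.6  ,  0.002,  0.943, -0.08 ]), 'qvel': array([-0.   ,  0.001,  0.001, -0.   , -0.   , -0.   , -0.001]), 'joint_efforts': array([ 0.0000e+00, -7.7647e+01,  1.5650e+00, -2.5801e+01,  1.2000e-02,
        9.0000e-03, -0.0000e+00]), 'ee_pos': array([ 0.181, -0.702,  0.208]), 'tcp_rot': array([ 0.992,  0.126, -0.   , -0.001]), 'ft_force': array([ 0.213,  0.134, -0.334]), 'torque': array([ 0.007,  0.029, -0.014]), 'grasp_force': np.float64(0.0), 'gripper_width': np.float64(0.086)}
scene {'fx': 419.6072422008862, 'fy': 419.6072422008862, 'cx': 317.59379531857525, 'cy': 197.32461212924503, 'eye': array([ 0.18101547, -0.13827962,  0.72746104]), 'rotation': array([ 0.85164746, -0.37539749,  0.1432093 , -0.33654781])}
side {'fx': 365.8515916682486, 'fy': 365.8515916682486, 'cx': 320.49901618603303, 'cy': 202.29432857192435, 'eye': array([-0.12175039,  0.30561428,  0.59034288]), 'rotation': array([-0.61327553,  0.64111894, -0.33811535,  0.31390705])}
{'fx': 309.70691628693146, 'fy': 309.70691628693146, 'cx': 315.8846266239577, 'cy': 199.2607846070307, 'tool_from_camera': array([[ 4.04692991e-04, -9.45314879e-01, -3.26158881e-01,
         8.34291767e-02],
       [ 9.99999910e-01,  4.23916937e-04,  1.21350888e-05,
        -3.84802107e-04],
       [ 1.26792794e-04, -3.26158857e-01,  9.45314966e-01,
        -1.66080695e-01],
       [ 0.00000000e+00,  0.00000000e+00,  0.00000000e+00,
         1.00000000e+00]])}
```

View pics/scene0.png

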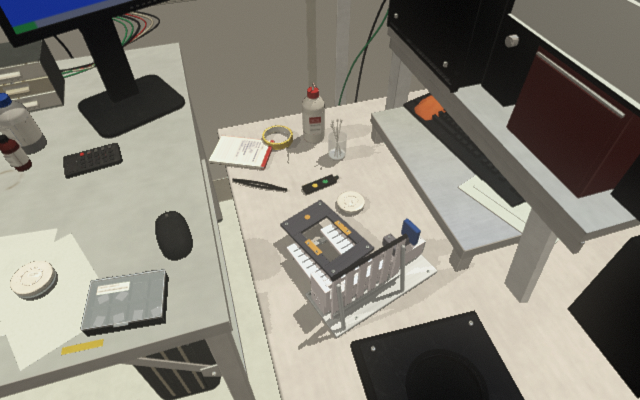

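View pics/side0.png

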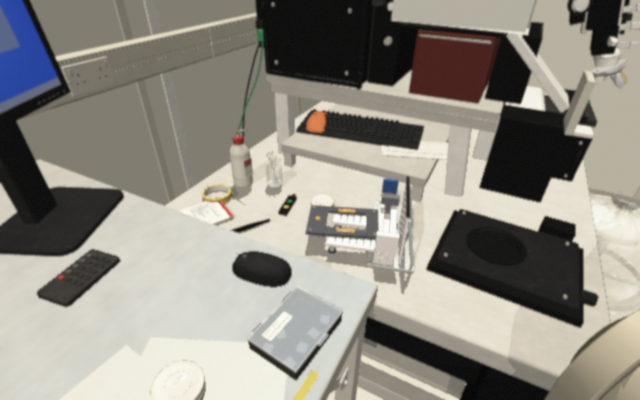

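The scene view shows the holder at (328,237), boards at about (310,265), the rest bar from (333,272) to (408,237), the blue tab at (411,231), the carrier at (350,203) and the slider at (320,184). The side view shows the same group near (350,220). Next I'll enlarge both and convert key pixels to points.

```bash
cat > h.py <<'E'
from rig import *
import cv2,numpy as np
from scipy.spatial.transform import Rotation as R
def cam(n):
    c=camera_info(n);return c,R.from_quat(c["rotation"]).as_matrix(),np.array(c["eye"])
def plane(n,uv,z):
    c,M,e=cam(n);uv=np.atleast_2d(uv).astype(float)
    r=np.c_[(uv[:,0]-c["cx"])/c["fx"],(uv[:,1]-c["cy"])/c["fy"],np.ones(len(uv))]@M.T
    return e+r*((z-e[2])/r[:,2])[:,None]
def cloud(n,d):
    c,M,e=cam(n);v,u=np.mgrid[:400,:640]
    return np.stack([(u-c["cx"])/c["fx"]*d,(v-c["cy"])/c["fy"]*d,d],-1)@M.T+e
def proj(n,P):
    c,M,e=cam(n);q=(np.atleast_2d(P)-e)@M
    return np.c_[q[:,0]/q[:,2]*c["fx"]+c["cx"],q[:,1]/q[:,2]*c["fy"]+c["cy"]]
E
python3 - <<'E'
from h import *
for n,px in [("scene",[(328,237),(350,203),(411,231),(333,272),(408,237),(320,184),(430,330),(250,300),(230,150)]),("side",[(345,220),(390,186)])]:
    f=np.load(n+"0.npz");X=cloud(n,f["d"])
    for u,v in px: print(n,u,v,np.round(X[v,u],3),np.round(plane(n,(u,v),0.05)[0],3))
a=cv2.imread("pics/scene0.png")[185:345,265:445];b=cv2.imread("pics/side0.png")[165:305,295:435]
cv2.imwrite("pics/z1.png",cv2.resize(a,None,fx=4.4,fy=3.75*4.4/3.75*0.85,interpolation=cv2.INTER_CUBIC))
cv2.imwrite("pics/z2.png",cv2.resize(b,None,fx=4,fy=4,interpolation=cv2.INTER_CUBIC))
E
```

```text
scene 328 237 [0.579 0.207 0.041] [0.574 0.203 0.05 ]
scene 350 203 [0.703 0.249 0.013] [0.675 0.229 0.05 ]
scene 411 231 [0.67  0.074 0.089] [0.699 0.087 0.05 ]
scene 333 272 [0.517 0.14  0.052] [0.518 0.14  0.05 ]
scene 408 237 [0.671 0.078 0.066] [0.682 0.083 0.05 ]
scene 320 184 [0.704 0.344 0.009] [0.674 0.316 0.05 ]
scene 430 330 [ 0.548 -0.056  0.038] [ 0.542 -0.058  0.05 ]
scene 250 300 [ 0.588  0.604 -0.708] [0.373 0.212 0.05 ]
scene 230 150 [0.639 0.604 0.008] [0.613 0.561 0.05 ]
side 345 220 [0.585 0.203 0.039] [0.571 0.205 0.05 ]
side 390 186 [0.669 0.079 0.082] [0.719 0.064 0.05 ]
```

View pics/z1.png

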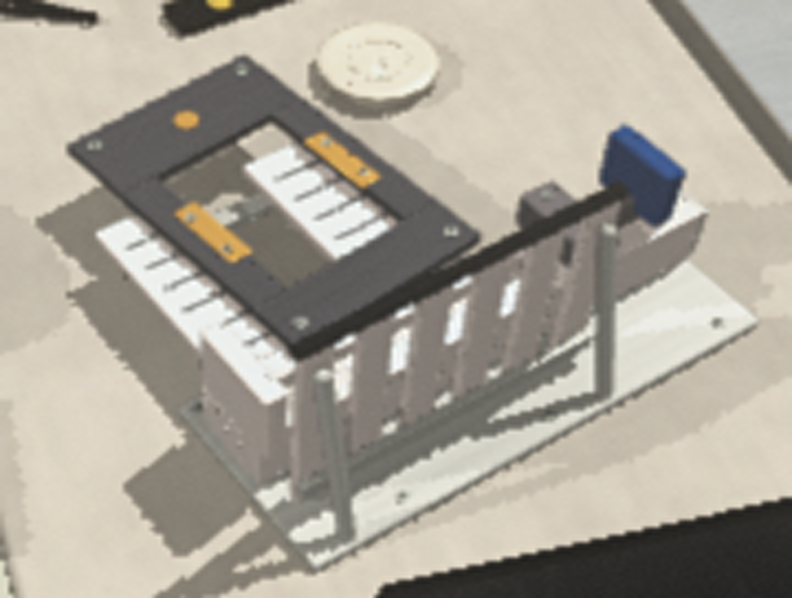

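View pics/z2.png

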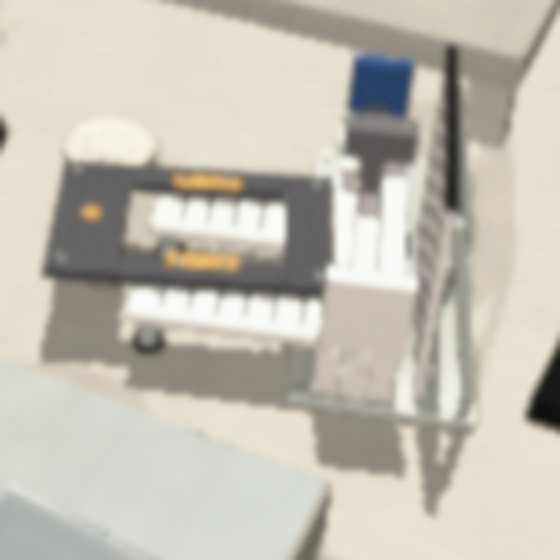

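Run:
```python
from h import *
for n in ["scene","side"]:
    f=np.load(n+"0.npz");X=cloud(n,f["d"]);im=f["im"].astype(int)
    roi=(X[...,0]>.4)&(X[...,0]<.85)&(X[...,1]>-.05)&(X[...,1]<.4)
    br=im.mean(-1);sat=im.max(-1)-im.min(-1)
    def rect(m,name):
        p=X[m]
        if len(p)<5: print(n,name,len(p));return
        q=cv2.minAreaRect((p[:,:2]*1000).astype(np.float32))
        print(n,name,len(p),'z%.4f'%np.median(p[:,2]),np.round(q[0],1),np.round(q[1],1),round(q[2],1)); return p
    p=rect(roi&(X[...,2]>.135)&(X[...,2]<.16),"bar")
    if p is not None:
        for i in (0,1): print(np.round(p[[p[:,i].argmin(),p[:,i].argmax()]],3).tolist())
    rect(roi&(X[...,2]>.088)&(X[...,2]<.096)&(br>110)&(sat<40),"fencetop")
    b=roi&(im[...,2]-im[...,0]>35)&(X[...,2]>.04);p=rect(b,"blue"); print(p.min(0),p.max(0))
    rect(roi&(X[...,2]>.036)&(X[...,2]<.044)&(br>200),"boards")
    h=roi&(X[...,2]>.044)&(X[...,2]<.056)&(br<110)
    k,l,st,_=cv2.connectedComponentsWithStats(h.astype(np.uint8));h=l==1+st[1:,4].argmax();rect(h,"holder")
    # holder by pixel contour
    c=cv2.findContours(h.astype(np.uint8),0,2)[0];c=max(c,key=cv2.contourArea)
    a=cv2.approxPolyDP(c,6,True)[:,0];print(a.tolist(),np.round(plane(n,a,.049)[:,:2]*1000).tolist())
z1=lambda *q:[(265+u/4.4,185+v/3.74) for u,v in q]
print("holder",np.round(plane("scene",z1((70,148),(242,57),(480,238),(295,352)),.049)*1e3))
print("fencetop",np.round(plane("scene",z1((200,335),(268,402)),.092)*1e3))
print("bar",np.round(plane("scene",z1((295,350),(628,188)),.148)*1e3))
print("board fr",np.round(plane("scene",z1((97,232),(135,215),(248,166),(290,146)),.04)*1e3))
z2=lambda *q:[(295+u/4,165+v/4) for u,v in q]
print("side holder",np.round(plane("side",z2((68,163),(45,275),(330,292),(330,178)),.049)*1e3))
print("side fence",np.round(plane("side",z2((326,285),(415,292),(410,272),(330,267)),.092)*1e3))
```

```text
scene bar 506 z0.1461 [536.2  76. ] [  9.1 159.9] 76.2
[[0.459, 0.093, 0.145], [0.614, 0.058, 0.147]]
[[0.612, 0.053, 0.144], [0.459, 0.097, 0.145]]
scene fencetop 385 z0.0910 [625.8 174.7] [447.9 449.3] 0.1
scene blue 88 z0.0971 [675.6  78.7] [37.2 10.5] 73.5
[0.6664361  0.06015829 0.09417955] [0.6848084  0.09592976 0.09914422]
scene boards 723 z0.0395 [620.7 275.9] [380.6 158.4] 53.6
scene holder 2110 z0.0483 [574.3 209.6] [169.4 110.7] 81.6
[[320, 200], [281, 225], [330, 277], [373, 247]] [[639.0, 284.0], [532.0, 296.0], [506.0, 138.0], [616.0, 120.0]]
side bar 172 z0.1473 [533.1  76.1] [  7.  158.9] 76.0
[[0.457, 0.092, 0.143], [0.61, 0.056, 0.147]]
[[0.608, 0.054, 0.146], [0.457, 0.098, 0.144]]
side fencetop 199 z0.0915 [646.5 165.3] [390.5 446.1] 2.8
side blue 170 z0.0844 [672.3  78.7] [33.7 12.7] 79.0
[0.66363556 0.0625921  0.06053349] [0.67942923 0.09574759 0.10073916]
side boards 806 z0.0399 [664.9 202.2] [458.  211.9] 21.2
side holder 978 z0.0489 [569.1 210.7] [161.6 108.1] 81.3
[[311, 210], [307, 233], [374, 238], [376, 212], [356, 210], [367, 215], [366, 230], [337, 234], [324, 225], [337, 208]] [[616.0, 285.0], [527.0, 297.0], [504.0, 146.0], [602.0, 124.0], [612.0, 173.0], [590.0, 148.0], [533.0, 160.0], [521.0, 228.0], [555.0, 256.0], [622.0, 220.0]]
holder [[533. 297.  49.]
 [638. 283.  49.]
 [614. 116.  49.]
 [506. 132.  49.]]
fencetop [[466. 149.  92.]
 [458. 105.  92.]]
bar [[459.  93. 148.]
 [613.  53. 148.]]
board fr [[505. 252.  40.]
 [525. 247.  40.]
 [585. 231.  40.]
 [609. 226.  40.]]
side holder [[634. 282.  49.]
 [524. 299.  49.]
 [503. 138.  49.]
 [612. 118.  49.]]
side fence [[459. 152.  92.]
 [452. 107.  92.]
 [468. 106.  92.]
 [474. 147.  92.]]
```

The measurements agree with each other. The stand origin is near (0.5375, 0.1206), with stand x along world (-0.24, -0.97). The holder is turned about 5.3° from it, its foot corner is about 21 mm short of the ledge, and the end stop is at about 11 mm. One check for obstacles on the approach path remains before I move.

Run:
```python
from h import *
H=np.zeros((12,17))
for n in ["scene","side"]:
    d=np.load(n+"0.npz")["d"];X=cloud(n,d)[d>0]
    i=np.floor(X[:,0]/.1).astype(int);j=np.floor((X[:,1]+.9)/.1).astype(int)
    k=(i>=0)&(i<12)&(j>=0)&(j<17)
    np.maximum.at(H,(i[k],j[k]),X[k,2])
print("cols y -0.9..0.7; rows x 0..1.1 (cm)");print((H*100).astype(int))
```

```text
cols y -0.9..0.7; rows x 0..1.1 (cm)
[[ 0  0  0  0  0  0  0  0  0 35  0 10 11 11 11  0  0]
 [ 0  0  0  0  0  0  0  0  0  0  0 13 14 14 11 11 11]
 [ 0  0  0  0  0  0  3  2  0  0 11 13 14 11 11 12 19]
 [ 0  0  0  0  0  0  4  4  4  0 11 11 14 14 11 12 12]
 [ 0  0  0  0  0  5  4  4  4 14  9  4 11 11 11 12 12]
 [ 0  0  0  0  0  5  5  4  4 15  5  5  4  1 11 11 12]
 [ 0  0  0  0 42 43 36 44  8 14  8  5  1  1  1 11 12]
 [ 0  0  0 16 50 50 50 50 53 27  8  1 10  6  2  1  0]
 [ 0  0  0 20 22 46 42 42 50 50 48 48 10 18 14  0  0]
 [ 0  0 18 20 19 42 38  8 40 48 48 48 47 40 12  0  0]
 [ 0  0 20 20 19 16  8  8 39 12 12 12 46 46 12  0  0]
 [ 0  0  0 19 19  0  0  8  8  8 10 12  0  0  0  0  0]]
```

>>> servo_tool(
  motion=[
    {"dx": 0.3, "dy": 0.45, "dz": 0.1, "grip": 1},
    {"dx": 0.5, "dy": 0.85, "dz": 0.1, "grip": 1},
    {"dx": 0.5, "dy": 0.88, "grip": 1},
    {"dx": 0.5, "dy": 0.88, "grip": 1},
    {"dx": 0.5, "dy": 0.88, "grip": 1},
    {"dx": 0.45, "dy": 0.9, "grip": 1},
    {"dx": 0.45, "dy": 0.9, "grip": 1},
    {"dx": 0.45, "dy": 0.9, "grip": 1},
  ],
)

```text
validation failed for argument at $.mo...
```

>>> servo_tool(
  motion=[
    {"dx": 0.3, "dy": 0.45, "dz": 0.1, "wx": 0, "wy": 0, "wz": 0, "grip": 1},
    {"dx": 0.5, "dy": 0.85, "dz": 0.1, "wx": 0, "wy": 0, "wz": 0, "grip": 1},
    {"dx": 0.5, "dy": 0.88, "dz": 0, "wx": 0, "wy": 0, "wz": 0, "grip": 1},
    {"dx": 0.5, "dy": 0.88, "dz": 0, "wx": 0, "wy": 0, "wz": 0, "grip": 1},
    {"dx": 0.5, "dy": 0.88, "dz": 0, "wx": 0, "wy": 0, "wz": 0, "grip": 1},
    {"dx": 0.45, "dy": 0.9, "dz": 0, "wx": 0, "wy": 0, "wz": 0, "grip": 1},
    {"dx": 0.45, "dy": 0.9, "dz": 0, "wx": 0, "wy": 0, "wz": 0, "grip": 1},
    {"dx": 0.45, "dy": 0.9, "dz": 0, "wx": 0, "wy": 0, "wz": 0, "grip": 1},
  ],
)

```text
time_s: 0.77
ee_pos: [0.327, -0.4345, 0.2165]
tcp_rot: [0.992, 0.126, -0.0, -0.0]
ft_force: [0.6, 0.6, -0.9]
gripper_width: 0.085
grasp_force: 0.0
```

>>> servo_tool(
  motion=[
    {"dx": 0.42, "dy": 0.93, "dz": 0, "wx": 0, "wy": 0, "wz": 0, "grip": 1},
    {"dx": 0.42, "dy": 0.93, "dz": 0, "wx": 0, "wy": 0, "wz": 0, "grip": 1},
    {"dx": 0.42, "dy": 0.93, "dz": 0, "wx": 0, "wy": 0, "wz": 0, "grip": 1},
    {"dx": 0.42, "dy": 0.93, "dz": 0, "wx": 0, "wy": 0, "wz": 0, "grip": 1},
    {"dx": 0.35, "dy": 0.95, "dz": 0, "wx": 0, "wy": 0, "wz": -0.05, "grip": 1},
    {"dx": 0.35, "dy": 0.95, "dz": 0, "wx": 0, "wy": 0, "wz": -0.05, "grip": 1},
    {"dx": 0.35, "dy": 0.95, "dz": 0, "wx": 0, "wy": 0, "wz": -0.05, "grip": 1},
    {"dx": 0.35, "dy": 0.95, "dz": 0, "wx": 0, "wy": 0, "wz": -0.05, "grip": 1},
  ],
)

```text
time_s: 1.43
ee_pos: [0.45, -0.1339, 0.2167]
tcp_rot: [1.0, 0.02, -0.0, 0.0]
ft_force: [1.1, -0.8, -0.5]
gripper_width: 0.0855
grasp_force: 0.0
```

>>> servo_tool(
  motion=[
    {"dx": 0.35, "dy": 0.95, "dz": 0, "wx": 0, "wy": 0, "wz": -0.05, "grip": 1},
    {"dx": 0.35, "dy": 0.95, "dz": 0, "wx": 0, "wy": 0, "wz": -0.05, "grip": 1},
    {"dx": 0.35, "dy": 0.95, "dz": 0, "wx": 0, "wy": 0, "wz": -0.05, "grip": 1},
    {"dx": 0.35, "dy": 0.95, "dz": 0, "wx": 0, "wy": 0, "wz": -0.03, "grip": 1},
    {"dx": 0.35, "dy": 0.95, "dz": 0, "wx": 0, "wy": 0, "wz": 0, "grip": 1},
    {"dx": 0.35, "dy": 0.95, "dz": 0, "wx": 0, "wy": 0, "wz": 0, "grip": 1},
    {"dx": 0.35, "dy": 0.95, "dz": 0, "wx": 0, "wy": 0, "wz": 0, "grip": 1},
    {"dx": 0.35, "dy": 0.95, "dz": 0, "wx": 0, "wy": 0, "wz": 0, "grip": 1},
  ],
)

```text
time_s: 2.1
ee_pos: [0.562, 0.1703, 0.2165]
tcp_rot: [0.997, -0.073, -0.0, 0.0]
ft_force: [1.0, 0.0, -0.4]
gripper_width: 0.0855
grasp_force: 0.0
```

>>> servo_tool(
  motion=[
    {"dx": 0.11, "dy": 0.62, "dz": -0.5, "wx": 0, "wy": 0, "wz": 0, "grip": 1},
    {"dx": 0.11, "dy": 0.62, "dz": -0.5, "wx": 0, "wy": 0, "wz": 0, "grip": 1},
    {"dx": 0.11, "dy": 0.62, "dz": -0.5, "wx": 0, "wy": 0, "wz": 0, "grip": 1},
    {"dx": 0.11, "dy": 0.62, "dz": -0.5, "wx": 0, "wy": 0, "wz": 0, "grip": 1},
    {"dx": 0, "dy": 0, "dz": 0, "wx": 0, "wy": 0, "wz": 0, "grip": 1},
  ],
)

```text
time_s: 2.52
ee_pos: [0.5772, 0.2731, 0.1324]
tcp_rot: [0.998, -0.07, -0.002, -0.0]
ft_force: [-1.4, 0.4, 1.0]
gripper_width: 0.0853
grasp_force: 0.0
```

```bash
cat >> h.py <<'E'
def wproj(P,s):
    c=camera_info("wrist");T=np.array(c["tool_from_camera"])
    p=R.from_quat(s["tcp_rot"]).inv().apply(np.atleast_2d(P)-s["ee_pos"]);q=(p-T[:3,3])@T[:3,:3]
    r=np.hypot(q[:,0],q[:,1]);th=np.arctan2(r,q[:,2]);return np.c_[q[:,0]/r*th*c["fx"]+c["cx"],q[:,1]/r*th*c["fy"]+c["cy"]]
def wplane(uv,z,s):
    c=camera_info("wrist");T=np.array(c["tool_from_camera"]);uv=np.atleast_2d(uv).astype(float)
    d=(uv-[c["cx"],c["cy"]])/c["fx"];th=np.hypot(d[:,0],d[:,1]);k=np.sin(th)/th
    r=np.c_[d[:,0]*k,d[:,1]*k,np.cos(th)]@T[:3,:3].T;Q=R.from_quat(s["tcp_rot"])
    e=Q.apply(T[:3,3])+s["ee_pos"];r=Q.apply(r);return e+r*((z-e[2])/r[:,2])[:,None]
O=np.array([537.5,120.6]);SX=np.array([-.2402,-.9707]);SY=np.array([.9707,-.2402])
def st(x,y,z): return np.r_[O+x*SX+y*SY,z]/1e3
def tost(P): 
    p=np.atleast_2d(P)*1e3;return np.c_[(p[:,:2]-O)@SX,(p[:,:2]-O)@SY,p[:,2]]
E
python3 - <<'E'
from h import *
s=get_state();im,d=get_image("wrist");print(s["ee_pos"],s["tcp_rot"])
o=im[:,:,::-1].copy()
h=np.array([-.1495,-.9888]);n=np.array([.9888,-.1495]);c=np.array([571,208.5])
P=[np.r_[c+a*h+b*n,49]/1e3 for a,b in [(85,55),(85,-55),(-85,-55),(-85,55),(-40,-35),(-40,35),(55,35),(55,-35)]]
for p in wproj(P,s): cv2.circle(o,tuple(int(v) for v in p),3,(0,0,255),1)
for p in wproj([st(-122,-66,40),st(-122,-28,40),st(-122,16,40),st(-122,66,40)],s): cv2.circle(o,tuple(int(v) for v in p),3,(0,255,0),1)
cv2.imwrite("pics/w1.png",o);np.savez("w1.npz",im=im,d=d)
E
```

```text
[0.57720957 0.273053   0.13243336] [ 9.97544628e-01 -6.99930651e-02 -2.37413091e-03 -2.22532363e-04]
```

View pics/w1.png

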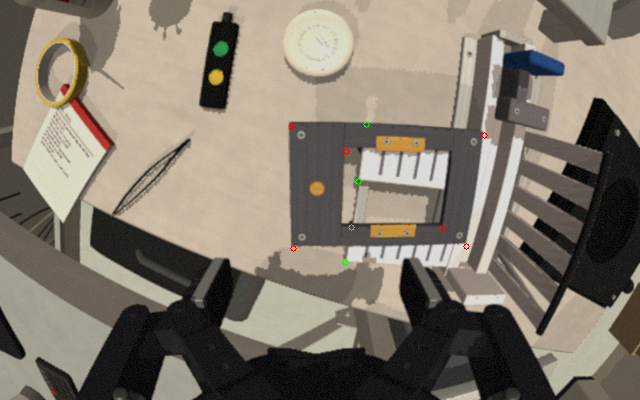

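The wrist view confirms the predictions to within a few pixels. The holder corners are at (290,122), (291,246), (468,245) and (483,129), and the board fronts are at (358,180) and (352,227). The fingers straddle the head band. I'll refine the pose from this view.

Run:
```python
from h import *
s=get_state();f=np.load("w1.npz");im=f["im"].astype(int)
m=((im.max(-1)<95)).astype(np.uint8);m[:, :285]=0;m[:,490:]=0;m[:118]=0;m[251:]=0
c=max(cv2.findContours(m,0,2)[0],key=cv2.contourArea);print(cv2.boundingRect(c))
for name,px in [("man",[(290,122),(291,246),(468,245),(483,129)]),("win",[(343,148),(343,222),(442,222),(447,155)])]:
    P=wplane(px,.049,s);T=tost(P);print(name,np.round(P[:,:2].mean(0)*1e3,1));print(np.round(T,1).tolist());
    e=(T[2]+T[3]-T[0]-T[1])/2;print("L",np.hypot(*e[:2]),"yaw",np.degrees(np.arctan2(e[1],e[0])),"c",T.mean(0)[:2], "W",np.hypot(*(T[0]-T[1])[:2]))
print(np.round(tost(wplane([(358,180),(352,227)],.04,s)),1), "expected -122,-28? ")
print("tcp",tost(s["ee_pos"]))
```

```text
(290, 118, 192, 128)
man [574.5 205.7]
[[-182.0, 62.9, 49.0], [-172.6, -47.9, 49.0], [1.5, -33.4, 49.0], [-13.0, 80.4, 49.0]]
L 172.2867758195632 yaw 5.319471246878705 c [-91.52122185  15.51595215] W 111.22419622043417
win [574.5 200.3]
[[-136.9, 46.0, 49.0], [-128.6, -19.3, 49.0], [-34.8, -11.1, 49.0], [-44.8, 51.7, 49.0]]
L 93.20506816156563 yaw 4.286784530753503 c [-86.27432908  16.79205824] W 65.82425926338009
[[-119.3   17.8   40. ]
 [-118.3  -27.3   40. ]] expected -122,-28? 
tcp [[-154.93673181    3.0351719   133.92691803]]
```

>>> servo_tool(
  motion=[
    {"dx": 0, "dy": 0.05, "dz": -0.7, "wx": 0, "wy": 0, "wz": 0, "grip": 1},
    {"dx": 0, "dy": 0, "dz": -0.7, "wx": 0, "wy": 0, "wz": 0, "grip": 1},
    {"dx": 0, "dy": 0, "dz": -0.5, "wx": 0, "wy": 0, "wz": 0, "grip": 1},
    {"dx": 0, "dy": 0, "dz": -0.4, "wx": 0, "wy": 0, "wz": 0, "grip": 1},
    {"dx": 0, "dy": 0, "dz": 0, "wx": 0, "wy": 0, "wz": 0, "grip": 1},
    {"dx": 0, "dy": 0, "dz": 0, "wx": 0, "wy": 0, "wz": 0, "grip": 0.5},
    {"dx": 0, "dy": 0, "dz": 0, "wx": 0, "wy": 0, "wz": 0, "grip": 0.4},
    {"dx": 0, "dy": 0, "dz": 0, "wx": 0, "wy": 0, "wz": 0, "grip": 0.4},
  ],
)

```text
time_s: 3.23
ee_pos: [0.5803, 0.2695, 0.0462]
tcp_rot: [0.997, -0.073, 0.001, -0.001]
ft_force: [0.2, 0.1, 0.0]
gripper_width: 0.0513
grasp_force: 0.0
```

>>> servo_tool(
  motion=[
    {"dx": 0, "dy": 0, "dz": 0, "wx": 0, "wy": 0, "wz": 0, "grip": 0.3},
    {"dx": 0, "dy": 0, "dz": 0, "wx": 0, "wy": 0, "wz": 0, "grip": 0.3},
    {"dx": 0, "dy": 0, "dz": 0, "wx": 0, "wy": 0, "wz": 0, "grip": 0.3},
  ],
)

```text
time_s: 3.48
ee_pos: [0.5797, 0.2696, 0.0454]
tcp_rot: [0.997, -0.073, 0.0, -0.0]
ft_force: [-0.7, 0.3, 0.4]
gripper_width: 0.0259
grasp_force: 0.0
```

>>> servo_tool(
  motion=[
    {"dx": 0, "dy": 0, "dz": 0, "wx": 0, "wy": 0, "wz": 0, "grip": 1},
    {"dx": 0, "dy": 0, "dz": 0, "wx": 0, "wy": 0, "wz": 0, "grip": 1},
    {"dx": 0, "dy": 0, "dz": 0, "wx": 0, "wy": 0, "wz": 0, "grip": 1},
    {"dx": 0, "dy": 0, "dz": 0, "wx": 0, "wy": 0, "wz": 0, "grip": 1},
    {"dx": 0, "dy": 0, "dz": 0, "wx": 0, "wy": 0, "wz": 0, "grip": 1},
    {"dx": 0, "dy": 0, "dz": -0.2, "wx": 0, "wy": 0, "wz": 0, "grip": 1},
    {"dx": 0, "dy": 0, "dz": -0.1, "wx": 0, "wy": 0, "wz": 0, "grip": 0.8},
    {"dx": 0, "dy": 0, "dz": 0, "wx": 0, "wy": 0, "wz": 0, "grip": 0.8},
  ],
)

```text
time_s: 4.15
ee_pos: [0.5787, 0.2691, 0.0313]
tcp_rot: [0.997, -0.073, -0.001, 0.001]
ft_force: [0.8, 0.4, -0.5]
gripper_width: 0.0684
grasp_force: 0.0
```

>>> servo_tool(
  motion=[
    {"dx": 0, "dy": 0, "dz": 0, "wx": 0, "wy": 0, "wz": 0, "grip": 0.4},
    {"dx": 0, "dy": 0, "dz": 0, "wx": 0, "wy": 0, "wz": 0, "grip": 0.4},
    {"dx": 0, "dy": 0, "dz": 0, "wx": 0, "wy": 0, "wz": 0, "grip": 0.4},
    {"dx": 0, "dy": 0, "dz": 0, "wx": 0, "wy": 0, "wz": 0, "grip": 0.4},
  ],
)

```text
time_s: 4.48
ee_pos: [0.5796, 0.2695, 0.0328]
tcp_rot: [0.997, -0.073, 0.0, -0.0]
ft_force: [1.0, -0.1, 0.1]
gripper_width: 0.034
grasp_force: 0.0
```

Run:
```python
from h import *
s=get_state()
im,d=get_image("wrist");im2,_=get_image("scene");np.savez("w2.npz",im=im,d=d)
a=cv2.resize(im2[180:330,260:440],(480,400),interpolation=cv2.INTER_CUBIC)
cv2.imwrite("pics/w2.png",cv2.resize(np.hstack([im[100:,180:520],cv2.resize(a,(360,300))]),None,fx=1.14,fy=1.14)[:,:,::-1])
```

```text
(no output)
```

View pics/w2.png

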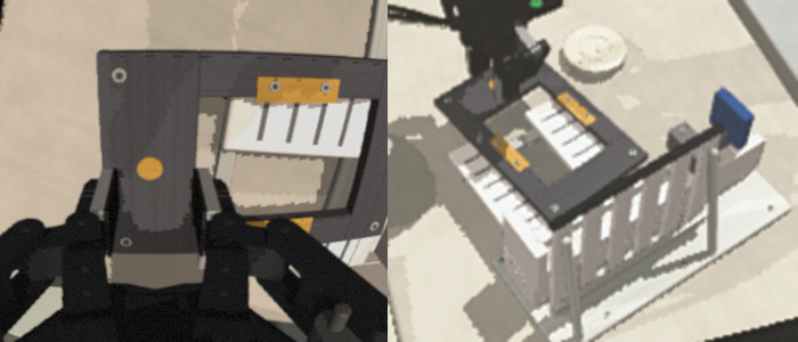

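Run:
```python
from h import *
s=get_state();d=np.load("w2.npz")["d"];print(s["gripper_width"],s["grasp_force"],s["ee_pos"])
c=camera_info("wrist");T=np.array(c["tool_from_camera"]);Q=R.from_quat(s["tcp_rot"])
def pt(u,v):
    a=(np.array([u,v])-[c["cx"],c["cy"]])/c["fx"];t=np.hypot(*a);r=np.r_[a*np.sin(t)/t/np.cos(t),1]*d[v,u]
    return r@T[:3,:3].T+T[:3,3]
for q in [(112,178),(110,200),(208,178),(208,200),(150,168),(150,200),(112,172),(108,230),(205,185),(205,230)]:
    u,v=int(180+q[0]/1.14),int(100+q[1]/1.14);t=pt(u,v);print(q,np.round(t*1e3,1),np.round(tost(Q.apply(t)+s["ee_pos"])[0],1))
```

```text
0.03395315859109622 0.0 [0.5794863  0.26953967 0.03284701]
(112, 178) [ 10.3 -18.2 -37.5] [-173.8   13.5   70.4]
(110, 200) [ 10.6 -17.2 -54.6] [-172.8   13.8   87.5]
(208, 178) [ 11.   21.7 -38.8] [-134.1   18.    71.6]
(208, 200) [ 10.5  19.7 -54.5] [-136.1   17.3   87.4]
(150, 168) [  5.2  -2.7 -18.4] [-157.9    9.9   51.2]
(150, 200) [-13.2  -2.9 -17.7] [-156.2   -8.5   50.5]
(112, 172) [ 10.4 -18.8 -31.6] [-174.4   13.5   64.5]
(108, 230) [  1.9 -17.8 -61.7] [-172.6    5.1   94.6]
(205, 185) [ 10.5  19.7 -43.6] [-136.1   17.4   76.4]
(205, 230) [  2.2  18.  -62.2] [-136.9    8.9   95. ]
```

Run:
```python
from h import *
s=get_state();f=np.load("w2.npz");d=f["d"]
c=camera_info("wrist");T=np.array(c["tool_from_camera"])
def pt(u,v):
    a=(np.array([u,v])-[c["cx"],c["cy"]])/c["fx"];t=np.hypot(*a);r=np.r_[a*np.sin(t)/t/np.cos(t),1]*d[v,u]
    return r@T[:3,:3].T+T[:3,3]
for u in (274,278,282,358,362,366): print(u,[(v,*np.round(pt(u,v)*1e3).astype(int).tolist(),f["im"][v,u].mean().astype(int)) for v in range(240,258,2)])
```

```text
274 [(240, 9, -23, -18, np.int64(79)), (242, 8, -23, -17, np.int64(84)), (244, 7, -23, -18, np.int64(81)), (246, 5, -23, -18, np.int64(81)), (248, 10, -21, -29, np.int64(92)), (250, 10, -21, -31, np.int64(102)), (252, 10, -21, -33, np.int64(97)), (254, 11, -20, -36, np.int64(102)), (256, 10, -20, -36, np.int64(95))]
278 [(240, 9, -21, -17, np.int64(73)), (242, 8, -20, -18, np.int64(72)), (244, 6, -21, -17, np.int64(76)), (246, 5, -21, -18, np.int64(70)), (248, 11, -19, -30, np.int64(74)), (250, 10, -19, -32, np.int64(77)), (252, 10, -19, -33, np.int64(54)), (254, 11, -18, -37, np.int64(44)), (256, 10, -18, -38, np.int64(31))]
282 [(240, 9, -18, -17, np.int64(71)), (242, 7, -19, -16, np.int64(76)), (244, 6, -18, -17, np.int64(74)), (246, 5, -18, -18, np.int64(69)), (248, 8, -18, -26, np.int64(36)), (250, 8, -17, -27, np.int64(21)), (252, 7, -17, -27, np.int64(19)), (254, 6, -17, -27, np.int64(14)), (256, 5, -18, -27, np.int64(1))]
358 [(240, -16, 30, 33, np.int64(184)), (242, -18, 30, 32, np.int64(182)), (244, -19, 30, 31, np.int64(180)), (246, -21, 30, 32, np.int64(171)), (248, 11, 21, -30, np.int64(99)), (250, 10, 21, -31, np.int64(97)), (252, 10, 21, -33, np.int64(100)), (254, 11, 20, -36, np.int64(97)), (256, 10, 20, -36, np.int64(100))]
362 [(240, -17, 33, 33, np.int64(187)), (242, -17, 33, 31, np.int64(183)), (244, -19, 33, 31, np.int64(182)), (246, -21, 33, 33, np.int64(172)), (248, 11, 23, -30, np.int64(113)), (250, 10, 23, -31, np.int64(103)), (252, 10, 23, -33, np.int64(98)), (254, 11, 22, -36, np.int64(98)), (256, 11, 22, -39, np.int64(99))]
366 [(240, -16, 36, 31, np.int64(186)), (242, -17, 36, 32, np.int64(184)), (244, -19, 36, 31, np.int64(163)), (246, -20, 36, 31, np.int64(131)), (248, -22, 36, 32, np.int64(132)), (250, -24, 36, 32, np.int64(152)), (252, -26, 37, 31, np.int64(156)), (254, -27, 37, 32, np.int64(107)), (256, 7, 25, -32, np.int64(83))]
```

```bash
python3 -c "
import rig;print(rig.grip_point_offset)"
```

```text
0.0187
```

>>> servo_tool(
  motion=[
    {"dx": 0, "dy": 0, "dz": 0, "wx": 0, "wy": 0, "wz": 0, "grip": 1},
    {"dx": 0, "dy": 0, "dz": 0, "wx": 0, "wy": 0, "wz": 0, "grip": 1},
    {"dx": 0, "dy": 0, "dz": 0, "wx": 0, "wy": 0, "wz": 0, "grip": 1},
    {"dx": 0, "dy": 0, "dz": 0, "wx": 0, "wy": 0, "wz": 0, "grip": 1},
    {"dx": 0, "dy": 0.05, "dz": -0.25, "wx": 0, "wy": 0, "wz": 0, "grip": 1},
    {"dx": 0, "dy": 0, "dz": -0.25, "wx": 0, "wy": 0, "wz": 0, "grip": 1},
    {"dx": 0, "dy": 0, "dz": 0, "wx": 0, "wy": 0, "wz": 0, "grip": 0.8},
    {"dx": 0, "dy": 0, "dz": 0, "wx": 0, "wy": 0, "wz": 0, "grip": 0.4},
  ],
)

```text
time_s: 5.25
ee_pos: [0.5786, 0.2712, 0.0114]
tcp_rot: [0.997, -0.073, -0.001, 0.001]
ft_force: [-0.9, -0.2, -0.7]
gripper_width: 0.0641
grasp_force: 0.0
```

>>> servo_tool(
  motion=[
    {"dx": 0, "dy": 0, "dz": 0, "wx": 0, "wy": 0, "wz": 0, "grip": 0.4},
    {"dx": 0, "dy": 0, "dz": 0, "wx": 0, "wy": 0, "wz": 0, "grip": 0.4},
    {"dx": 0, "dy": 0, "dz": 0, "wx": 0, "wy": 0, "wz": 0, "grip": 0.4},
    {"dx": 0, "dy": 0, "dz": 0, "wx": 0, "wy": 0, "wz": 0, "grip": 0.4},
  ],
)

```text
time_s: 5.58
ee_pos: [0.5794, 0.2715, 0.013]
tcp_rot: [0.997, -0.073, 0.0, -0.0]
ft_force: [-0.2, 0.8, 1.9]
gripper_width: 0.0431
grasp_force: 61.4
```

Gripped: 43 mm opening at 61 N. The fingertips sit about 25 mm behind the nominal TCP when partly open. Now I'll square the holder and slide it.

>>> servo_tool(
  motion=[
    {"dx": -0.1, "dy": -0.09, "dz": 0, "wx": 0, "wy": 0, "wz": -0.022, "grip": 0.4},
    {"dx": -0.1, "dy": -0.09, "dz": 0, "wx": 0, "wy": 0, "wz": -0.022, "grip": 0.4},
    {"dx": -0.1, "dy": -0.09, "dz": 0, "wx": 0, "wy": 0, "wz": -0.022, "grip": 0.4},
    {"dx": -0.1, "dy": -0.09, "dz": 0, "wx": 0, "wy": 0, "wz": -0.022, "grip": 0.4},
    {"dx": 0, "dy": 0, "dz": 0, "wx": 0, "wy": 0, "wz": 0, "grip": 0.4},
    {"dx": 0, "dy": 0, "dz": 0, "wx": 0, "wy": 0, "wz": 0, "grip": 0.4},
  ],
)

```text
time_s: 6.08
ee_pos: [0.5625, 0.2561, 0.0129]
tcp_rot: [0.993, -0.119, -0.001, 0.001]
ft_force: [-3.5, -2.6, 7.8]
gripper_width: 0.0434
grasp_force: 62.0
```

>>> servo_tool(
  motion=[
    {"dx": -0.012, "dy": -0.049, "dz": 0, "wx": 0, "wy": 0, "wz": 0, "grip": 0.4},
    {"dx": -0.012, "dy": -0.049, "dz": 0, "wx": 0, "wy": 0, "wz": 0, "grip": 0.4},
    {"dx": 0, "dy": 0, "dz": 0, "wx": 0, "wy": 0, "wz": 0, "grip": 0.4},
  ],
)

```text
time_s: 6.33
ee_pos: [0.5625, 0.2538, 0.0129]
tcp_rot: [0.993, -0.119, 0.0, -0.0]
ft_force: [-1.0, 2.0, 5.6]
gripper_width: 0.0433
grasp_force: 61.9
```

>>> servo_tool(
  motion=[
    {"dx": -0.012, "dy": -0.049, "dz": 0, "wx": 0, "wy": 0, "wz": 0, "grip": 0.4},
    {"dx": 0, "dy": 0, "dz": 0, "wx": 0, "wy": 0, "wz": 0, "grip": 0.4},
  ],
)

```text
time_s: 6.5
ee_pos: [0.5623, 0.2517, 0.0129]
tcp_rot: [0.993, -0.119, 0.0, -0.0]
ft_force: [-0.1, 5.1, 5.4]
gripper_width: 0.0435
grasp_force: 61.9
```

>>> servo_tool(
  motion=[
    {"dx": -0.012, "dy": -0.049, "dz": 0, "wx": 0, "wy": 0, "wz": 0, "grip": 0.4},
    {"dx": 0, "dy": 0, "dz": 0, "wx": 0, "wy": 0, "wz": 0, "grip": 0.4},
  ],
)

```text
time_s: 6.67
ee_pos: [0.5622, 0.2502, 0.0129]
tcp_rot: [0.993, -0.119, 0.001, -0.001]
ft_force: [1.6, 5.8, 3.7]
gripper_width: 0.0434
grasp_force: 61.9
```

>>> servo_tool(
  motion=[
    {"dx": -0.006, "dy": -0.024, "dz": 0, "wx": 0, "wy": 0, "wz": 0, "grip": 0.4},
    {"dx": 0, "dy": 0, "dz": 0, "wx": 0, "wy": 0, "wz": 0, "grip": 0.4},
  ],
)

```text
time_s: 6.83
ee_pos: [0.5623, 0.2501, 0.0129]
tcp_rot: [0.993, -0.119, 0.001, -0.001]
ft_force: [2.4, 7.5, 2.3]
gripper_width: 0.0433
grasp_force: 61.7
```

Contact with the ledge, at the expected position (tool at stand x -131.7). I'll release, lift and verify.

>>> servo_tool(
  motion=[
    {"dx": 0.005, "dy": 0.02, "dz": 0, "wx": 0, "wy": 0, "wz": 0, "grip": 0.4},
    {"dx": 0, "dy": 0, "dz": 0, "wx": 0, "wy": 0, "wz": 0, "grip": 0.75},
    {"dx": 0, "dy": 0, "dz": 0, "wx": 0, "wy": 0, "wz": 0, "grip": 0.75},
    {"dx": 0, "dy": 0, "dz": 0, "wx": 0, "wy": 0, "wz": 0, "grip": 0.75},
    {"dx": 0, "dy": 0, "dz": 0.5, "wx": 0, "wy": 0, "wz": 0, "grip": 0.75},
    {"dx": 0, "dy": 0, "dz": 0.8, "wx": 0, "wy": 0, "wz": 0, "grip": 0.75},
    {"dx": 0, "dy": 0, "dz": 0.8, "wx": 0, "wy": 0, "wz": 0, "grip": 0.75},
    {"dx": 0, "dy": 0, "dz": 0.8, "wx": 0, "wy": 0, "wz": 0, "grip": 0.6},
  ],
)

```text
time_s: 7.5
ee_pos: [0.5607, 0.2478, 0.1292]
tcp_rot: [0.993, -0.119, -0.001, 0.001]
ft_force: [0.7, 0.3, -0.8]
gripper_width: 0.0533
grasp_force: 0.0
```

Run:
```python
from h import *
s=get_state();im,d=get_image("wrist");print(s["ee_pos"],tost(s["ee_pos"]))
o=im[:,:,::-1].copy()
P=[np.r_[st(-69+a,-4+b,49)] for a,b in [(85,55),(85,-55),(-85,-55),(-85,55)]]
for p in wproj(P,s): cv2.circle(o,tuple(int(v) for v in p),3,(0,0,255),1)
P=[st(16,-60,52),st(16,70,52),st(-122,-28,40),st(-122,16,40),st(-14,-65,92)]
for p in wproj(P,s): cv2.circle(o,tuple(int(v) for v in p),3,(0,255,0),1)
cv2.imwrite("pics/w3.png",cv2.resize(o[60:320,230:560],None,fx=2.3,fy=2.3,interpolation=cv2.INTER_CUBIC));np.savez("w3.npz",im=im,d=d)
```

```text
[0.56068385 0.24783043 0.12924199] [[-129.07133523   -8.05618325  129.24199172]]
```

View pics/w3.png

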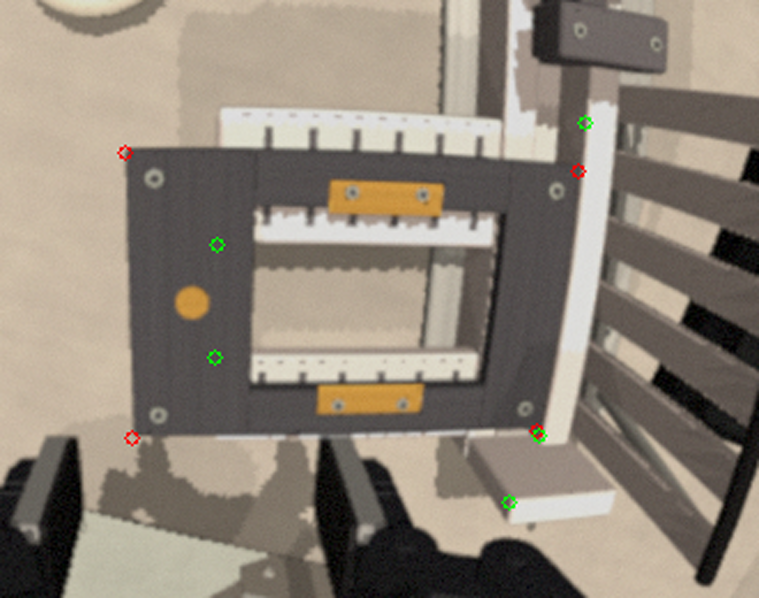

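The crop shows the holder's foot edge lying flush along the white ledge, from (580,165) to (548,432), and square to it. The side near the fence has a few mm of gap. Next I'll back off and pitch the tool to 45°.

>>> servo_tool(
  motion=[
    {"dx": 0.2, "dy": 0.85, "dz": 0.2, "wx": 0, "wy": 0, "wz": 0, "grip": 0.65},
    {"dx": 0.2, "dy": 0.85, "dz": 0.2, "wx": -0.05, "wy": 0.012, "wz": 0, "grip": 0.65},
    {"dx": 0.05, "dy": 0.2, "dz": 0, "wx": -0.11, "wy": 0.027, "wz": 0, "grip": 0.65},
    {"dx": 0, "dy": 0, "dz": 0, "wx": -0.11, "wy": 0.027, "wz": 0, "grip": 0.65},
    {"dx": 0, "dy": 0, "dz": 0, "wx": -0.11, "wy": 0.027, "wz": 0, "grip": 0.65},
    {"dx": 0, "dy": 0, "dz": 0, "wx": -0.11, "wy": 0.027, "wz": 0, "grip": 0.65},
    {"dx": 0, "dy": 0, "dz": 0, "wx": -0.11, "wy": 0.027, "wz": 0, "grip": 0.65},
    {"dx": 0, "dy": 0, "dz": 0, "wx": -0.11, "wy": 0.027, "wz": 0, "grip": 0.65},
  ],
)

```text
time_s: 8.22
ee_pos: [0.5793, 0.3256, 0.1452]
tcp_rot: [0.92, -0.11, -0.045, 0.373]
ft_force: [0.7, 0.1, -0.0]
gripper_width: 0.0558
grasp_force: 0.0
```

```bash
cat >> h.py <<'E'
def rep():
    s=get_state();Q=R.from_quat(s["tcp_rot"]).as_matrix();B=np.array([[*SX,0],[*SY,0],[0,0,1]])
    print("t",round(float(s["time_s"]),2),"tcp st",np.round(tost(s["ee_pos"])[0],1),"axes in stand x,y,z:");print(np.round(B@Q,3));print("q",np.round(s["q"],2),"F st",np.round(B@s["ft_force"],1),"w",np.round(s["gripper_width"],4),np.round(s["grasp_force"],1))
E
python3 -c "
from h import *
rep()"
```

```text
t 8.22 tcp st [-209.1   -8.6  145.2] axes in stand x,y,z:
[[-0.004  0.717  0.697]
 [ 1.     0.003  0.003]
 [-0.     0.697 -0.717]]
q [-0.93  0.93  0.28  1.38  0.21  1.5  -2.58] F st [-0.3  0.7 -0. ] w 0.0558 0.0
```

>>> servo_tool(
  motion=[
    {"dx": -0.012, "dy": -0.15, "dz": -0.6, "wx": 0, "wy": 0, "wz": 0, "grip": 0.65},
    {"dx": -0.012, "dy": -0.15, "dz": -0.6, "wx": 0, "wy": 0, "wz": 0, "grip": 0.65},
    {"dx": -0.012, "dy": -0.15, "dz": -0.6, "wx": 0, "wy": 0, "wz": 0, "grip": 0.65},
    {"dx": -0.012, "dy": -0.15, "dz": -0.6, "wx": 0, "wy": 0, "wz": 0, "grip": 0.65},
    {"dx": 0, "dy": 0, "dz": 0, "wx": 0, "wy": 0, "wz": 0, "grip": 0.65},
  ],
)

```text
time_s: 8.63
ee_pos: [0.575, 0.2979, 0.044]
tcp_rot: [0.92, -0.11, -0.048, 0.374]
ft_force: [-1.6, -1.3, -0.2]
gripper_width: 0.0556
grasp_force: 0.0
```

Run:
```python
from h import *
rep();im,d=get_image("wrist");np.savez("w4.npz",im=im,d=d)
c=camera_info("wrist");T=np.array(c["tool_from_camera"])
v,u=np.mgrid[:400,:640];a=np.stack([u-c["cx"],v-c["cy"]],-1)/c["fx"];t=np.hypot(a[...,0],a[...,1])+1e-9
r=np.concatenate([a*(np.tan(t)/t)[...,None],np.ones((400,640,1))],-1)*d[...,None]
X=(r@T[:3,:3].T+T[:3,3])*1e3
m=(d>0)&(np.abs(X[...,0])<14)&(np.abs(X[...,1])<60)&(X[...,2]<0)&(t<1.2)
for sgn in (-1,1):
    p=X[m&(X[...,1]*sgn>20)];print(sgn,len(p),"tip z pct",np.percentile(p[:,2],[90,97,99,100]).round(1),"y",np.percentile(p[p[:,2]>-70][:,1]*sgn,[1,50,99]).round(1))
e=X[m];print()
```

```text
t 8.63 tcp st [-181.1   -6.2   44. ] axes in stand x,y,z:
[[-0.002  0.716  0.698]
 [ 1.     0.006 -0.003]
 [-0.006  0.698 -0.716]]
q [-0.93  1.02  0.3   1.46  0.18  1.33 -2.59] F st [ 1.7 -1.2 -0.2] w 0.0556 0.0
-1 10226 tip z pct [-54.5 -39.  -33.2 -27.2] y [26.7 28.6 40.9]
1 9832 tip z pct [-54.3 -39.1 -33.2 -27. ] y [28.  29.9 41.7]
```

>>> servo_tool(
  motion=[
    {"dx": 0, "dy": 0, "dz": -0.3, "wx": 0, "wy": 0, "wz": 0, "grip": 0.65},
    {"dx": 0, "dy": 0, "dz": -0.22, "wx": 0, "wy": 0, "wz": 0, "grip": 0.65},
    {"dx": -0.08, "dy": -0.4, "dz": 0, "wx": 0, "wy": 0, "wz": 0, "grip": 0.65},
    {"dx": -0.08, "dy": -0.4, "dz": 0, "wx": 0, "wy": 0, "wz": 0, "grip": 0.65},
    {"dx": -0.08, "dy": -0.4, "dz": 0, "wx": 0, "wy": 0, "wz": 0, "grip": 0.65},
    {"dx": -0.09, "dy": -0.4, "dz": 0, "wx": 0, "wy": 0, "wz": 0, "grip": 0.65},
    {"dx": -0.09, "dy": -0.35, "dz": 0, "wx": 0, "wy": 0, "wz": 0, "grip": 0.65},
    {"dx": 0, "dy": 0, "dz": 0, "wx": 0, "wy": 0, "wz": 0, "grip": 0.65},
  ],
)

```text
time_s: 9.35
ee_pos: [0.5609, 0.2216, 0.0287]
tcp_rot: [0.921, -0.111, -0.045, 0.37]
ft_force: [1.0, -0.4, -1.0]
gripper_width: 0.0553
grasp_force: 0.6
```

Run:
```python
from h import *
rep();im,d=get_image("wrist");im2,_=get_image("side");np.savez("w5.npz",im=im,d=d)
a=cv2.resize(im2[160:280,280:424],(480,400),interpolation=cv2.INTER_CUBIC)
cv2.imwrite("pics/w5.png",np.hstack([im[:,130:450],a])[:,:,::-1])
```

```text
t 9.35 tcp st [-103.7   -1.5   28.7] axes in stand x,y,z:
[[-0.002  0.722  0.692]
 [ 1.     0.002  0.001]
 [-0.001  0.692 -0.722]]
q [-0.89  0.99  0.32  1.63  0.21  1.17 -2.58] F st [ 0.1  1.  -1. ] w 0.0553 0.6
```

View pics/w5.png

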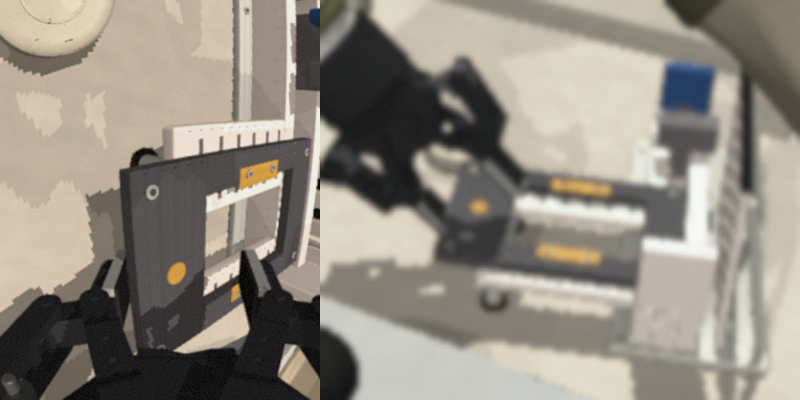

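The composite shows the lower finger under the head overhang and the upper finger over the plate, with the jaws straddling the head end. Now the lift.

>>> servo_tool(
  motion=[
    {"dx": -0.005, "dy": -0.02, "dz": 0.36, "wx": 0, "wy": 0, "wz": 0, "grip": 0.65},
    {"dx": -0.005, "dy": -0.02, "dz": 0.36, "wx": 0, "wy": 0, "wz": 0, "grip": 0.65},
    {"dx": -0.005, "dy": -0.02, "dz": 0.36, "wx": 0, "wy": 0, "wz": 0, "grip": 0.65},
    {"dx": -0.03, "dy": -0.12, "dz": 0.31, "wx": 0, "wy": 0, "wz": 0, "grip": 0.65},
    {"dx": -0.03, "dy": -0.12, "dz": 0.31, "wx": 0, "wy": 0, "wz": 0, "grip": 0.65},
    {"dx": -0.03, "dy": -0.12, "dz": 0.31, "wx": 0, "wy": 0, "wz": 0, "grip": 0.65},
    {"dx": 0, "dy": 0, "dz": 0, "wx": 0, "wy": 0, "wz": 0, "grip": 0.65},
  ],
)

```text
time_s: 10.03
ee_pos: [0.5572, 0.2048, 0.1117]
tcp_rot: [0.921, -0.111, -0.044, 0.37]
ft_force: [0.1, 1.2, 0.1]
gripper_width: 0.0557
grasp_force: 0.8
```

```bash
cat >> h.py <<'E'
def wcloud(d,s):
    c=camera_info("wrist");T=np.array(c["tool_from_camera"])
    v,u=np.mgrid[:400,:640];a=np.stack([u-c["cx"],v-c["cy"]],-1)/c["fx"];t=np.hypot(a[...,0],a[...,1])+1e-9
    r=np.concatenate([a*(np.tan(t)/t)[...,None],np.ones((400,640,1))],-1)*d[...,None];r[t>1.3]=np.nan
    X=r@T[:3,:3].T+T[:3,3];return X,tost((R.from_quat(s["tcp_rot"]).apply(X.reshape(-1,3))+s["ee_pos"])).reshape(400,640,3)
E
python3 - <<'E'
from h import *
rep();s=get_state();im,d=get_image("wrist");X,S=wcloud(d,s);cv2.imwrite("pics/w6.png",im[:,:,::-1])
m=(d>0)&(im.max(-1)<110)&(im.max(-1)>50)&(S[...,0]>-160)&(S[...,0]<10)&(S[...,1]>15)&(S[...,1]<60)&(S[...,2]>43)
p=S[m];p=p[np.isfinite(p).all(1)]
f=np.polyfit(p[:,0],p[:,2],1);res=np.abs(p[:,2]-np.polyval(f,p[:,0]));k=res<5;f=np.polyfit(p[k,0],p[k,2],1)
print(len(p),k.sum(),"tilt",np.degrees(np.arctan(f[0])),"z at x=0",f[1],"x range",np.percentile(p[k,0],[1,99]),"ymax",np.percentile(p[k,1],[1,99]))
E
```

```text
t 10.03 tcp st [-86.5  -1.1 111.7] axes in stand x,y,z:
[[-0.002  0.722  0.692]
 [ 1.     0.001  0.002]
 [ 0.001  0.692 -0.722]]
q [-0.9   0.87  0.35  1.66  0.24  1.24 -2.55] F st [-1.2 -0.2  0.1] w 0.0557 0.8
5316 4684 tilt -30.738545008076308 z at x=0 51.24752579838241 x range [-132.5608699     4.15492273] ymax [15.52696978 53.70308603]
```

Tilt is 30.7° with the plate resting on the lip edge, as planned. Continuing to about 45°, then pinching.

>>> servo_tool(
  motion=[
    {"dx": -0.053, "dy": -0.213, "dz": 0.264, "wx": 0, "wy": 0, "wz": 0, "grip": 0.65},
    {"dx": -0.053, "dy": -0.213, "dz": 0.264, "wx": 0, "wy": 0, "wz": 0, "grip": 0.65},
    {"dx": -0.053, "dy": -0.213, "dz": 0.264, "wx": 0, "wy": 0, "wz": 0, "grip": 0.65},
    {"dx": 0, "dy": 0, "dz": 0, "wx": 0, "wy": 0, "wz": 0, "grip": 0.65},
  ],
)

```text
time_s: 10.42
ee_pos: [0.5503, 0.1777, 0.1425]
tcp_rot: [0.921, -0.112, -0.045, 0.371]
ft_force: [0.1, -0.5, -0.3]
gripper_width: 0.0559
grasp_force: 0.4
```

```bash
cat >> h.py <<'E'
def tilt():
    s=get_state();im,d=get_image("wrist");X,S=wcloud(d,s)
    m=(d>0)&(im.max(-1)<110)&(im.max(-1)>50)&(S[...,0]>-160)&(S[...,0]<60)&(S[...,1]>12)&(S[...,1]<60)&(S[...,2]>43)&(np.abs(X[...,1])<.04)
    k=m&np.isfinite(S).all(-1);p=S[k];p=p[::max(1,len(p)//6000)]
    for i in range(4):
        c=np.median(p,0) if i==0 else p.mean(0);n=np.linalg.svd(p-c,full_matrices=False)[2][2];r=np.abs((p-c)@n);p=p[r<max(3,np.percentile(r,80))]
    n*=np.sign(n[0]+1e-9);print("N",len(p),"normal",n.round(3),"tilt",np.degrees(np.arctan2(n[0],n[2])),"point",c.round(1),"lo/hi",np.percentile(p,[1,99],axis=0).round(1).tolist(),"top-face offset from lip along n",(c-[0,c[1],40])@n)
    return s,im,d,X,S
E
python3 -c "
from h import *
rep();tilt()"
```

```text
t 10.42 tcp st [-58.5  -1.3 142.5] axes in stand x,y,z:
[[-0.001  0.72   0.694]
 [ 1.     0.     0.001]
 [ 0.     0.694 -0.72 ]]
q [-0.89  0.82  0.36  1.7   0.26  1.25 -2.53] F st [ 0.5  0.2 -0.3] w 0.0559 0.4
N 2105 normal [0.707 0.092 0.701] tilt 45.26782516076442 point [-86.5  36.7 142. ] lo/hi [[-105.7, 12.8, 48.9], [4.0, 53.8, 160.6]] top-face offset from lip along n 10.356502922147236
```

>>> servo_tool(
  motion=[
    {"dx": 0.026, "dy": 0.104, "dz": -0.105, "wx": 0, "wy": 0, "wz": 0, "grip": 0.5},
    {"dx": 0.026, "dy": 0.104, "dz": -0.105, "wx": 0, "wy": 0, "wz": 0, "grip": 0.35},
    {"dx": 0.026, "dy": 0.104, "dz": -0.105, "wx": 0, "wy": 0, "wz": 0, "grip": 0.22},
    {"dx": 0, "dy": 0, "dz": 0, "wx": 0, "wy": 0, "wz": 0, "grip": 0.22},
    {"dx": 0.013, "dy": 0.052, "dz": -0.05, "wx": 0, "wy": 0, "wz": 0, "grip": 0.16},
    {"dx": 0, "dy": 0, "dz": 0, "wx": 0, "wy": 0, "wz": 0, "grip": 0.16},
  ],
)

```text
time_s: 10.97
ee_pos: [0.5536, 0.1957, 0.1245]
tcp_rot: [0.921, -0.11, -0.045, 0.371]
ft_force: [-0.6, 1.1, -0.7]
gripper_width: 0.0136
grasp_force: 0.5
```

```bash
python3 -c "
from h import *
rep();s,im,d,X,S=tilt()
m=(d>0)&(np.abs(X[...,0])<.014)&(X[...,2]<0)&(np.abs(X[...,1])<.05)
for g in (-1,1):
    p=X[m&(X[...,1]*g>.004)]*1e3;p=p[p[:,2]>-60];print(g,np.percentile(p,[1,50,99],axis=0).round(1).tolist())"
```

```text
t 10.97 tcp st [-76.8  -2.4 124.5] axes in stand x,y,z:
[[-0.004  0.721  0.693]
 [ 1.     0.005  0.001]
 [-0.002  0.693 -0.721]]
q [-0.89  0.85  0.35  1.67  0.25  1.25 -2.53] F st [-0.9 -0.9 -0.7] w 0.0136 0.5
N 1629 normal [0.704 0.018 0.71 ] tilt 44.76325371924791 point [-99.8  38.3 146.1] lo/hi [[-110.2, 12.5, 54.1], [-6.5, 53.8, 156.6]] top-face offset from lip along n 5.061976440862082
-1 [[-12.2, -19.6, -59.8], [7.3, -9.8, -43.5], [12.1, -4.1, -27.7]]
1 [[-10.3, 7.2, -59.8], [9.6, 12.0, -45.4], [11.2, 21.0, -24.0]]
```

>>> servo_tool(
  motion=[
    {"dx": 0, "dy": 0, "dz": 0, "wx": 0, "wy": 0, "wz": 0, "grip": 0},
    {"dx": 0, "dy": 0, "dz": 0, "wx": 0, "wy": 0, "wz": 0, "grip": 0},
    {"dx": 0, "dy": 0, "dz": 0, "wx": 0, "wy": 0, "wz": 0, "grip": 0},
    {"dx": 0, "dy": 0, "dz": 0, "wx": 0, "wy": 0, "wz": 0, "grip": 0},
  ],
)

```text
time_s: 11.35
ee_pos: [0.5537, 0.1951, 0.1254]
tcp_rot: [0.921, -0.11, -0.045, 0.371]
ft_force: [-0.4, -0.1, -1.7]
gripper_width: 0.0077
grasp_force: 61.3
```

```bash
python3 -c "
from h import *
rep();tilt()"
```

```text
t 11.35 tcp st [-76.2  -2.1 125.4] axes in stand x,y,z:
[[-0.003  0.721  0.693]
 [ 1.     0.004  0.001]
 [-0.002  0.693 -0.721]]
q [-0.89  0.85  0.35  1.67  0.25  1.25 -2.53] F st [ 0.2 -0.4 -1.7] w 0.0077 61.3
N 1636 normal [0.719 0.004 0.695] tilt 45.95175189772208 point [-97.4  38.7 148.3] lo/hi [[-107.6, 12.7, 52.6], [-6.0, 54.0, 158.8]] top-face offset from lip along n 5.300062808380744
```

Pinched at 61 N and aligned with the tool at 46°. Now I'll rotate it up.

>>> servo_tool(
  motion=[
    {"dx": -0.048, "dy": -0.196, "dz": 0.154, "wx": 0.081, "wy": -0.02, "wz": 0, "grip": 0},
    {"dx": -0.048, "dy": -0.196, "dz": 0.154, "wx": 0.081, "wy": -0.02, "wz": 0, "grip": 0},
    {"dx": -0.048, "dy": -0.196, "dz": 0.154, "wx": 0.081, "wy": -0.02, "wz": 0, "grip": 0},
    {"dx": 0, "dy": 0, "dz": 0, "wx": 0, "wy": 0, "wz": 0, "grip": 0},
  ],
)

```text
time_s: 11.73
ee_pos: [0.5487, 0.1666, 0.1474]
tcp_rot: [0.962, -0.119, -0.029, 0.245]
ft_force: [0.2, 0.2, -4.4]
gripper_width: 0.0078
grasp_force: 61.4
```

>>> servo_tool(
  motion=[
    {"dx": -0.056, "dy": -0.225, "dz": 0.101, "wx": 0.081, "wy": -0.02, "wz": 0, "grip": 0},
    {"dx": -0.056, "dy": -0.225, "dz": 0.101, "wx": 0.081, "wy": -0.02, "wz": 0, "grip": 0},
    {"dx": -0.056, "dy": -0.225, "dz": 0.101, "wx": 0.081, "wy": -0.02, "wz": 0, "grip": 0},
    {"dx": 0, "dy": 0, "dz": 0, "wx": 0, "wy": 0, "wz": 0, "grip": 0},
  ],
)

```text
time_s: 12.07
ee_pos: [0.541, 0.1387, 0.1581]
tcp_rot: [0.985, -0.122, -0.014, 0.119]
ft_force: [0.7, -0.8, -3.1]
gripper_width: 0.0075
grasp_force: 61.2
```

```bash
python3 -c "
from h import *
rep();tilt()"
```

```text
t 12.07 tcp st [-18.4  -0.9 158.1] axes in stand x,y,z:
[[ 0.004  0.971  0.237]
 [ 1.    -0.004  0.001]
 [ 0.002  0.237 -0.972]]
q [-0.62  0.53  0.23  1.96  0.1   0.81 -2.31] F st [ 0.6  0.8 -3.1] w 0.0075 61.2
N 1678 normal [ 0.973 -0.024  0.23 ] tilt 76.67191890080605 point [-24.9  39.3 188.7] lo/hi [[-30.8, 12.7, 60.3], [5.1, 55.2, 201.1]] top-face offset from lip along n 10.00036799075638
```

>>> servo_tool(
  motion=[
    {"dx": -0.054, "dy": -0.217, "dz": 0.008, "wx": 0.073, "wy": -0.018, "wz": 0, "grip": 0},
    {"dx": -0.054, "dy": -0.217, "dz": 0.008, "wx": 0.073, "wy": -0.018, "wz": 0, "grip": 0},
    {"dx": -0.054, "dy": -0.217, "dz": 0.008, "wx": 0.073, "wy": -0.018, "wz": 0, "grip": 0},
    {"dx": 0, "dy": 0, "dz": 0, "wx": 0, "wy": 0, "wz": 0, "grip": 0},
    {"dx": 0, "dy": 0, "dz": 0, "wx": 0, "wy": 0, "wz": 0, "grip": 0},
  ],
)

```text
time_s: 12.53
ee_pos: [0.5347, 0.1169, 0.1566]
tcp_rot: [0.993, -0.121, -0.001, 0.003]
ft_force: [0.9, -1.4, -4.0]
gripper_width: 0.0073
grasp_force: 61.1
```

```bash
python3 -c "
from h import *
rep();tilt()"
```

```text
t 12.53 tcp st [  4.3  -1.9 156.6] axes in stand x,y,z:
[[-0.001  1.     0.007]
 [ 1.     0.001 -0.   ]
 [-0.     0.007 -1.   ]]
q [-0.39  0.46  0.09  2.06 -0.06  0.63 -2.07] F st [ 1.2  1.2 -4. ] w 0.0073 61.1
N 1496 normal [0.962 0.049 0.269] tilt 74.36362638625616 point [  5.5  36.2 192.5] lo/hi [[0.3, 12.7, 55.2], [41.5, 54.3, 200.7]] top-face offset from lip along n 46.337518428107444
```

>>> servo_tool(
  motion=[
    {"dx": -0.0625, "dy": -0.253, "dz": 0, "wx": 0.0715, "wy": -0.0177, "wz": 0, "grip": 0},
    {"dx": -0.0625, "dy": -0.253, "dz": -0.01, "wx": 0.0715, "wy": -0.0177, "wz": 0, "grip": 0},
    {"dx": -0.0625, "dy": -0.253, "dz": -0.03, "wx": 0.0715, "wy": -0.0177, "wz": 0, "grip": 0},
    {"dx": 0, "dy": 0, "dz": 0, "wx": 0, "wy": 0, "wz": 0, "grip": 0},
    {"dx": 0, "dy": 0, "dz": 0, "wx": 0, "wy": 0, "wz": 0, "grip": 0},
  ],
)

```text
time_s: 13.0
ee_pos: [0.5277, 0.0884, 0.1548]
tcp_rot: [0.987, -0.12, 0.013, -0.11]
ft_force: [0.1, 0.1, -2.9]
gripper_width: 0.0077
grasp_force: 60.9
```

Run:
```python
from h import *
rep();a,_=get_image("scene");b,_=get_image("side");w,_=get_image("wrist")
f=lambda im,y,x,h,wd:cv2.resize(im[y:y+h,x:x+wd],(400,300),interpolation=cv2.INTER_CUBIC)
cv2.imwrite("pics/w7.png",np.vstack([np.hstack([f(a,180,280,150,200),f(b,150,290,150,200)]),np.hstack([f(w,0,0,400,640),f(w,100,200,200,266)])])[:,:,::-1])
```

```text
t 13.0 tcp st [ 33.6  -1.7 154.8] axes in stand x,y,z:
[[-0.001  0.975 -0.22 ]
 [ 1.     0.001 -0.001]
 [-0.    -0.22  -0.975]]
q [-0.03  0.44 -0.15  2.14 -0.3   0.5  -1.72] F st [-0.1  0.1 -2.9] w 0.0077 60.9
```

View pics/w7.png

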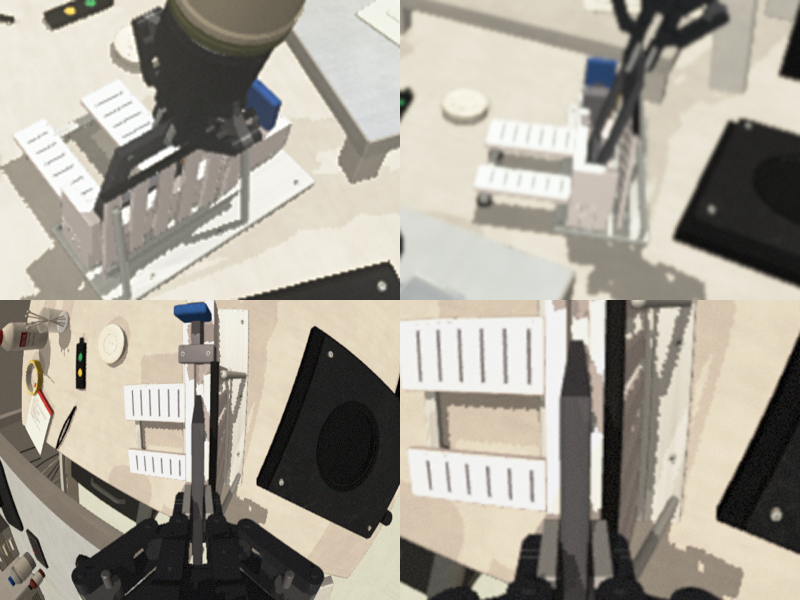

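The holder is upright in the channel at about 103° and just short of the bar. The wrist force is the holder's weight only, so nothing is jammed. I'll lower it slightly and release.

>>> servo_tool(
  motion=[
    {"dx": -0.006, "dy": -0.025, "dz": -0.05, "wx": 0, "wy": 0, "wz": 0, "grip": 0},
    {"dx": 0, "dy": 0, "dz": 0, "wx": 0, "wy": 0, "wz": 0, "grip": 0},
    {"dx": 0, "dy": 0, "dz": 0, "wx": 0, "wy": 0, "wz": 0, "grip": 0},
  ],
)

```text
time_s: 13.4
ee_pos: [0.5278, 0.0903, 0.1541]
tcp_rot: [0.987, -0.116, 0.015, -0.11]
ft_force: [-0.6, -3.8, 6.9]
gripper_width: 0.0073
grasp_force: 62.6
```

>>> servo_tool(
  motion=[
    {"dx": 0, "dy": 0, "dz": 0, "wx": 0, "wy": 0, "wz": 0, "grip": 0.15},
    {"dx": 0, "dy": 0, "dz": 0, "wx": 0, "wy": 0, "wz": 0, "grip": 0.25},
    {"dx": 0, "dy": 0, "dz": 0, "wx": 0, "wy": 0, "wz": 0, "grip": 0.35},
    {"dx": 0, "dy": 0, "dz": 0, "wx": 0, "wy": 0, "wz": 0, "grip": 0.35},
    {"dx": 0, "dy": 0, "dz": 0, "wx": 0, "wy": 0, "wz": 0, "grip": 0.35},
  ],
)

```text
time_s: 13.82
ee_pos: [0.5272, 0.0885, 0.1533]
tcp_rot: [0.987, -0.118, 0.014, -0.11]
ft_force: [-0.2, -0.9, 0.5]
gripper_width: 0.0299
grasp_force: 0.0
```

Run:
```python
from h import *
rep();s=get_state();im,d=get_image("wrist");X,S=wcloud(d,s);np.savez("w8.npz",im=im,d=d)
# head end face / edge points of plate above bar, y 15..60
m=(d>0)&np.isfinite(S).all(-1)&(S[...,1]>15)&(S[...,1]<60)&(S[...,2]>155)&(S[...,0]>10)&(S[...,0]<80)&(np.abs(X[...,1])<.04)
p=S[m];print(len(p),np.percentile(p,[2,25,50,75,98],axis=0).round(1).tolist())
```

```text
t 13.82 tcp st [ 33.6  -2.3 153.3] axes in stand x,y,z:
[[-0.005  0.975 -0.221]
 [ 1.     0.005  0.001]
 [ 0.002 -0.221 -0.975]]
q [-0.03  0.44 -0.15  2.15 -0.3   0.49 -1.71] F st [0.9 0.  0.5] w 0.0299 0.0
4836 [[36.9, 15.1, 162.6], [44.9, 16.4, 193.8], [48.5, 17.4, 254.0], [68.0, 37.9, 269.7], [78.5, 53.4, 276.6]]
```

Run:
```python
from h import *
H=np.zeros((16,14))
for n in ["scene","side"]:
    d=np.load(n+"0.npz")["d"];X=cloud(n,d)[d>0]
    i=np.floor((X[:,0]-.6)/.02).astype(int);j=np.floor((X[:,1]+.1)/.03).astype(int)
    k=(i>=0)&(i<16)&(j>=0)&(j<14);np.maximum.at(H,(i[k],j[k]),X[k,2])
print("cols y -.10 step .03; rows x .60 step .02 (cm)");print((H*100).round().astype(int))
```

```text
cols y -.10 step .03; rows x .60 step .02 (cm)
[[ 4  2  0  0 13 15  8  5  5  5  5  5  5  5]
 [ 4  0  0  1  1  8  8  8  5  5  5  5  5  4]
 [ 2  0  0  1  1  7  8  0  0  0  0  0  5  0]
 [ 0  0  0  1  1 10 10  1  0  0  0  2  1  0]
 [ 0  0  8  1  1  5 10  1  0  0  2  2  2  0]
 [ 0  0  8  8  0  5  1  0  0  0  2  2  2  0]
 [27  8  8  9  8  0  0  0  0  0  1  2  2  0]
 [53 27 27  8  9  9  8  0  0  0  0  1  0  0]
 [53 53 44 27  8  9  8  8  0  0  0  0  0  0]
 [42 52 52 48 27  9  9  8  8  0  0  0  0  0]
 [ 9 44 51 51 49 27  8  8  8  8  0  0  0  0]
 [ 9  9 42 49 49 49 27  8  9  8  8  0  0  0]
 [ 9 10  9 44 44 49 49 27 48  8  8  9  0  0]
 [ 9 11 10 27 27 47 47 48 49 48  8  8  8  0]
 [ 9 11 11 27 42 48 48 48 48 48 48  8  9  8]
 [ 9 11 11 27 42 46 48 48 27 45 48 48  8  8]]
```

>>> servo_tool(
  motion=[
    {"dx": -0.025, "dy": -0.1, "dz": 0.45, "wx": 0, "wy": 0, "wz": 0, "grip": 0.35},
    {"dx": -0.05, "dy": -0.2, "dz": 0.9, "wx": 0, "wy": 0, "wz": 0, "grip": 0.35},
    {"dx": -0.05, "dy": -0.2, "dz": 0.9, "wx": 0, "wy": 0, "wz": 0, "grip": 0.35},
    {"dx": 0, "dy": 0, "dz": 0, "wx": -0.1, "wy": 0.025, "wz": 0, "grip": 0.35},
    {"dx": 0, "dy": 0, "dz": 0, "wx": -0.1, "wy": 0.025, "wz": 0, "grip": 0},
    {"dx": 0, "dy": 0, "dz": 0, "wx": -0.005, "wy": 0, "wz": 0, "grip": 0},
    {"dx": 0, "dy": 0, "dz": 0, "wx": 0, "wy": 0, "wz": 0, "grip": 0},
  ],
)

```text
time_s: 14.45
ee_pos: [0.5222, 0.0706, 0.2433]
tcp_rot: [0.993, -0.116, 0.001, -0.001]
ft_force: [-0.4, -0.8, -0.4]
gripper_width: 0.0002
grasp_force: 0.0
```

The holder is released and the gripper is clear. A shelf overhangs just behind the tab, so I'll turn the tool 90° to keep the wrist camera away from it on the way there.

>>> servo_tool(
  motion=[
    {"dx": 0, "dy": 0, "dz": 0.2, "wx": 0, "wy": 0, "wz": 0.115, "grip": 0},
    {"dx": 0, "dy": 0, "dz": 0, "wx": 0, "wy": 0, "wz": 0.115, "grip": 0},
    {"dx": 0.2, "dy": 0, "dz": 0, "wx": 0, "wy": 0, "wz": 0.115, "grip": 0},
    {"dx": 0.2, "dy": 0, "dz": 0, "wx": 0, "wy": 0, "wz": 0.115, "grip": 0},
    {"dx": 0.3, "dy": 0.02, "dz": 0, "wx": 0, "wy": 0, "wz": 0.115, "grip": 0},
    {"dx": 0.4, "dy": 0.02, "dz": 0, "wx": 0, "wy": 0, "wz": 0.115, "grip": 0},
    {"dx": 0.4, "dy": 0.03, "dz": 0, "wx": 0, "wy": 0, "wz": 0.115, "grip": 0},
    {"dx": 0.4, "dy": 0.03, "dz": 0, "wx": 0, "wy": 0, "wz": 0.115, "grip": 0},
  ],
)

```text
time_s: 15.12
ee_pos: [0.5983, 0.0705, 0.2507]
tcp_rot: [0.934, 0.357, 0.0, -0.002]
ft_force: [-0.1, -0.4, 0.6]
gripper_width: 0.0004
grasp_force: 0.0
```

>>> servo_tool(
  motion=[
    {"dx": 0.5, "dy": 0.03, "dz": 0, "wx": 0, "wy": 0, "wz": 0.115, "grip": 0},
    {"dx": 0.6, "dy": 0.05, "dz": 0, "wx": 0, "wy": 0, "wz": 0.115, "grip": 0},
    {"dx": 0.6, "dy": 0.05, "dz": 0, "wx": 0, "wy": 0, "wz": 0.115, "grip": 0},
    {"dx": 0.6, "dy": 0.05, "dz": 0, "wx": 0, "wy": 0, "wz": 0.115, "grip": 0},
    {"dx": 0.57, "dy": 0.04, "dz": 0, "wx": 0, "wy": 0, "wz": 0.115, "grip": 0},
    {"dx": 0, "dy": 0, "dz": 0, "wx": 0, "wy": 0, "wz": 0, "grip": 0},
  ],
)

```text
time_s: 15.62
ee_pos: [0.7158, 0.0787, 0.2495]
tcp_rot: [0.786, 0.618, 0.0, -0.002]
ft_force: [-0.9, -0.6, -0.2]
gripper_width: -0.0003
grasp_force: 0.0
```

Run:
```python
from h import *
rep();s=get_state();im,d=get_image("wrist");X,S=wcloud(d,s)
a,_=get_image("scene");b,_=get_image("side")
f=lambda im,y,x,h,wd:cv2.resize(im[y:y+h,x:x+wd],(400,300),interpolation=cv2.INTER_CUBIC)
cv2.imwrite("pics/w9.png",np.vstack([np.hstack([f(a,180,280,150,200),f(b,150,290,150,200)]),np.hstack([f(im,0,0,400,640),f(im,100,0,240,320)])])[:,:,::-1])
k=np.isfinite(S).all(-1)&(d>0)
m=k&(im[...,2].astype(int)-im[...,0]>35)&(S[...,2]>40)&(S[...,2]<110);p=S[m];print("tab",len(p),np.percentile(p,[2,50,98],axis=0).round(1).tolist())
m=k&(np.abs(X[...,0])<.03)&(np.abs(X[...,1])<.03)&(X[...,2]<0);p=X[m]*1e3;print("tip",np.percentile(p,[.5,50,99.5],axis=0).round(1).tolist())
for y in (-40,-5,30):
    m=k&(abs(S[...,1]-y)<6)&(S[...,2]>185)&(S[...,2]<205)&(S[...,0]>20)&(S[...,0]<70);p=S[m];print("head",y,len(p),p.mean(0).round(1) if len(p) else "")
```

```text
t 15.62 tcp st [ -2.2 183.2 249.5] axes in stand x,y,z:
[[-1.    -0.003 -0.004]
 [-0.003  1.    -0.003]
 [ 0.004 -0.003 -1.   ]]
q [ 0.03  0.58 -0.36  1.55  0.22  1.05 -0.62] F st [ 0.8 -0.8 -0.2] w -0.0003 0.0
tab 444 [[-12.5, 140.6, 68.0], [3.0, 146.7, 98.3], [24.7, 150.9, 100.2]]
tip [[-9.1, -29.6, -123.2], [12.0, -0.2, -96.3], [20.7, 29.5, -31.1]]
head -40 113 [ 45.1 -39.5 192.2]
head -5 132 [ 44.9  -4.8 192.2]
head 30 159 [ 44.7  30.1 192. ]
```

View pics/w9.png

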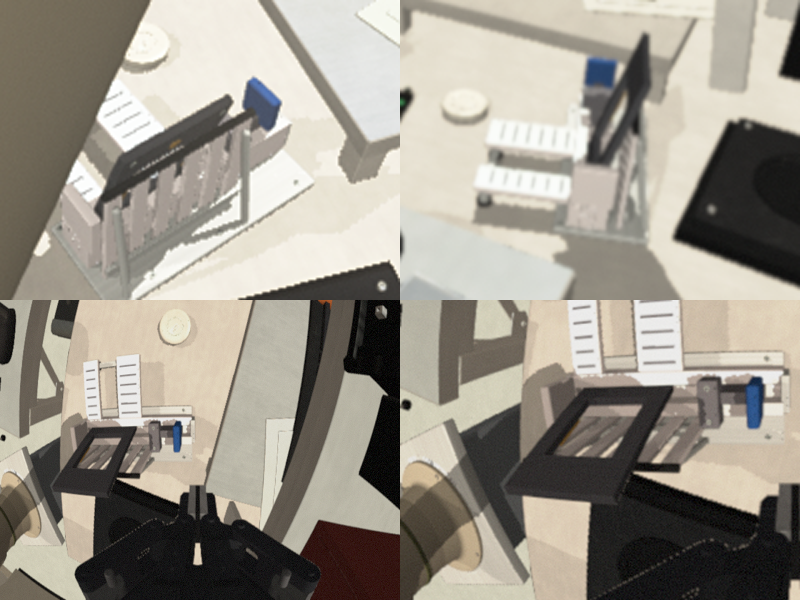

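The holder leans evenly: the head is at stand x 45 and z 192 across its width, resting on the bar. The blue tab is at y about 148. Next I'll descend outside the tab.

>>> servo_tool(
  motion=[
    {"dx": -0.18, "dy": 0.12, "dz": -0.6, "wx": 0, "wy": 0, "wz": 0, "grip": 0},
    {"dx": 0, "dy": 0, "dz": -0.9, "wx": 0, "wy": 0, "wz": 0, "grip": 0},
    {"dx": 0, "dy": 0, "dz": -0.9, "wx": 0, "wy": 0, "wz": 0, "grip": 0},
    {"dx": 0, "dy": 0, "dz": -0.9, "wx": 0, "wy": 0, "wz": 0, "grip": 0},
    {"dx": 0, "dy": 0, "dz": -0.9, "wx": 0, "wy": 0, "wz": 0, "grip": 0},
    {"dx": 0, "dy": 0, "dz": -0.6, "wx": 0, "wy": 0, "wz": 0, "grip": 0},
    {"dx": 0, "dy": 0, "dz": -0.35, "wx": 0, "wy": 0, "wz": 0, "grip": 0},
    {"dx": 0, "dy": 0, "dz": 0, "wx": 0, "wy": 0, "wz": 0, "grip": 0},
  ],
)

```text
time_s: 16.43
ee_pos: [0.7031, 0.0847, 0.0425]
tcp_rot: [0.788, 0.615, -0.002, -0.003]
ft_force: [-1.2, -0.2, -0.6]
gripper_width: 0.0001
grasp_force: 0.0
```

```bash
cat >> h.py <<'E'
def tab():
    rep();s=get_state();im,d=get_image("wrist");X,S=wcloud(d,s);k=np.isfinite(S).all(-1)&(d>0)
    m=k&(im[...,2].astype(int)-im[...,0]>35)&(S[...,2]>40)&(S[...,2]<110);p=S[m];print("tab",len(p),np.percentile(p,[2,50,98],axis=0).round(1).tolist())
    for y in range(-70,70,10):
        q=S[k&(abs(S[...,1]-y)<5)&(S[...,2]>150)&(S[...,2]<198)&(S[...,0]>20)&(S[...,0]<70)];print(y,len(q),end="; ")
    return im
E
python3 -c "
from h import *
tab()"
```

```text
t 16.43 tcp st [ -4.9 169.4  42.5] axes in stand x,y,z:
[[-1.     0.002  0.001]
 [ 0.002  1.    -0.007]
 [-0.001 -0.007 -1.   ]]
q [-0.02  0.78 -0.29  1.73  0.32  0.68 -0.73] F st [ 0.4 -1.1 -0.6] w 0.0001 0.0
tab 676 [[-13.0, 140.9, 62.4], [-11.9, 145.7, 94.9], [-5.6, 150.7, 99.4]]
-70 0; -60 0; -50 0; -40 0; -30 0; -20 61; -10 204; 0 226; 10 242; 20 240; 30 185; 40 162; 50 83; 60 0;
```

>>> servo_tool(
  motion=[
    {"dx": -0.12, "dy": 0.03, "dz": 0, "wx": 0, "wy": 0, "wz": 0, "grip": 0},
    {"dx": -0.1, "dy": 0.024, "dz": 0, "wx": 0, "wy": 0, "wz": 0, "grip": 0},
    {"dx": -0.1, "dy": 0.024, "dz": 0, "wx": 0, "wy": 0, "wz": 0, "grip": 0},
    {"dx": -0.1, "dy": 0.024, "dz": 0, "wx": 0, "wy": 0, "wz": 0, "grip": 0},
    {"dx": -0.1, "dy": 0.024, "dz": 0, "wx": 0, "wy": 0, "wz": 0, "grip": 0},
    {"dx": -0.1, "dy": 0.024, "dz": 0, "wx": 0, "wy": 0, "wz": 0, "grip": 0},
    {"dx": -0.1, "dy": 0.024, "dz": 0, "wx": 0, "wy": 0, "wz": 0, "grip": 0},
    {"dx": 0, "dy": 0, "dz": 0, "wx": 0, "wy": 0, "wz": 0, "grip": 0},
  ],
)

```text
time_s: 17.15
ee_pos: [0.6759, 0.0927, 0.0454]
tcp_rot: [0.788, 0.616, -0.0, -0.002]
ft_force: [-0.0, 0.1, 0.4]
gripper_width: 0.0001
grasp_force: 0.0
```

```bash
python3 -c "
from h import *
tab()"
```

```text
t 17.15 tcp st [ -6.2 141.1  45.4] axes in stand x,y,z:
[[-1.     0.001 -0.001]
 [ 0.001  1.    -0.003]
 [ 0.001 -0.003 -1.   ]]
q [-0.04  0.75 -0.29  1.8   0.33  0.64 -0.76] F st [-0.  -0.   0.4] w 0.0001 0.0
tab 696 [[-12.9, 115.9, 62.5], [-11.7, 120.1, 96.4], [-4.3, 125.2, 99.6]]
-70 0; -60 0; -50 87; -40 268; -30 249; -20 281; -10 256; 0 208; 10 150; 20 70; 30 6; 40 1; 50 0; 60 0;
```

>>> servo_tool(
  motion=[
    {"dx": -0.1, "dy": 0.025, "dz": 0, "wx": 0, "wy": 0, "wz": 0, "grip": 0},
    {"dx": -0.1, "dy": 0.025, "dz": 0, "wx": 0, "wy": 0, "wz": 0, "grip": 0},
    {"dx": -0.1, "dy": 0.025, "dz": 0, "wx": 0, "wy": 0, "wz": 0, "grip": 0},
    {"dx": 0, "dy": 0, "dz": 0, "wx": 0, "wy": 0, "wz": 0, "grip": 0},
  ],
)

```text
time_s: 17.53
ee_pos: [0.6638, 0.0956, 0.0452]
tcp_rot: [0.788, 0.616, -0.001, -0.002]
ft_force: [-0.7, 0.8, -0.0]
gripper_width: -0.0004
grasp_force: 0.0
```

>>> servo_tool(
  motion=[
    {"dx": -0.05, "dy": 0.012, "dz": 0, "wx": 0, "wy": 0, "wz": 0, "grip": 0},
    {"dx": 0, "dy": 0, "dz": 0, "wx": 0, "wy": 0, "wz": 0, "grip": 0},
  ],
)

```text
time_s: 17.7
ee_pos: [0.6627, 0.0958, 0.0451]
tcp_rot: [0.788, 0.616, -0.0, -0.001]
ft_force: [0.2, 0.0, -0.7]
gripper_width: -0.0001
grasp_force: 0.2
```

>>> servo_tool(
  motion=[
    {"dx": -0.05, "dy": 0.012, "dz": 0, "wx": 0, "wy": 0, "wz": 0, "grip": 0},
    {"dx": 0, "dy": 0, "dz": 0, "wx": 0, "wy": 0, "wz": 0, "grip": 0},
  ],
)

```text
time_s: 17.87
ee_pos: [0.6612, 0.0962, 0.0452]
tcp_rot: [0.788, 0.616, 0.0, -0.001]
ft_force: [1.8, -0.0, -1.7]
gripper_width: 0.0004
grasp_force: 1.3
```

```bash
python3 -c "
from h import *
tab()"
```

```text
t 17.87 tcp st [ -6.1 125.9  45.2] axes in stand x,y,z:
[[-1.     0.001 -0.002]
 [ 0.001  1.    -0.002]
 [ 0.002 -0.002 -1.   ]]
q [-0.05  0.74 -0.28  1.84  0.33  0.61 -0.78] F st [-0.4  1.8 -1.7] w 0.0004 1.3
tab 666 [[-13.0, 100.7, 63.8], [-11.8, 104.9, 96.4], [-4.5, 110.1, 99.7]]
-70 5; -60 164; -50 270; -40 289; -30 267; -20 235; -10 174; 0 100; 10 26; 20 0; 30 0; 40 0; 50 0; 60 0;
```

>>> servo_tool(
  motion=[
    {"dx": -0.04, "dy": 0.01, "dz": 0, "wx": 0, "wy": 0, "wz": 0, "grip": 0},
    {"dx": 0, "dy": 0, "dz": 0, "wx": 0, "wy": 0, "wz": 0, "grip": 0},
    {"dx": 0, "dy": 0, "dz": 0, "wx": 0, "wy": 0, "wz": 0, "grip": 0},
  ],
)

```text
time_s: 18.17
ee_pos: [0.6594, 0.0967, 0.0452]
tcp_rot: [0.788, 0.616, -0.0, -0.001]
ft_force: [2.5, -1.4, -2.9]
gripper_width: -0.0
grasp_force: 1.5
```

>>> servo_tool(
  motion=[
    {"dx": -0.03, "dy": 0.008, "dz": 0, "wx": 0, "wy": 0, "wz": 0, "grip": 0},
    {"dx": 0, "dy": 0, "dz": 0, "wx": 0, "wy": 0, "wz": 0, "grip": 0},
    {"dx": 0, "dy": 0, "dz": 0, "wx": 0, "wy": 0, "wz": 0, "grip": 0},
  ],
)

```text
time_s: 18.42
ee_pos: [0.658, 0.097, 0.0453]
tcp_rot: [0.788, 0.616, -0.0, -0.001]
ft_force: [3.2, -1.2, -1.7]
gripper_width: -0.0001
grasp_force: 1.5
```

>>> servo_tool(
  motion=[
    {"dx": -0.03, "dy": 0.008, "dz": 0, "wx": 0, "wy": 0, "wz": 0, "grip": 0},
    {"dx": 0, "dy": 0, "dz": 0, "wx": 0, "wy": 0, "wz": 0, "grip": 0},
    {"dx": 0, "dy": 0, "dz": 0, "wx": 0, "wy": 0, "wz": 0, "grip": 0},
  ],
)

```text
time_s: 18.67
ee_pos: [0.6568, 0.0973, 0.0453]
tcp_rot: [0.788, 0.616, -0.0, -0.001]
ft_force: [3.2, -0.3, -2.3]
gripper_width: 0.0002
grasp_force: 1.4
```

>>> servo_tool(
  motion=[
    {"dx": -0.025, "dy": 0.006, "dz": 0, "wx": 0, "wy": 0, "wz": 0, "grip": 0},
    {"dx": 0, "dy": 0, "dz": 0, "wx": 0, "wy": 0, "wz": 0, "grip": 0},
    {"dx": 0, "dy": 0, "dz": 0, "wx": 0, "wy": 0, "wz": 0, "grip": 0},
  ],
)

```text
time_s: 18.92
ee_pos: [0.6567, 0.0974, 0.0454]
tcp_rot: [0.788, 0.616, 0.0, -0.001]
ft_force: [4.8, -1.9, -4.5]
gripper_width: -0.0001
grasp_force: 2.7
```

>>> servo_tool(
  motion=[
    {"dx": -0.025, "dy": 0.006, "dz": 0, "wx": 0, "wy": 0, "wz": 0, "grip": 0},
    {"dx": 0, "dy": 0, "dz": 0, "wx": 0, "wy": 0, "wz": 0, "grip": 0},
    {"dx": 0, "dy": 0, "dz": 0, "wx": 0, "wy": 0, "wz": 0, "grip": 0},
  ],
)

```text
time_s: 19.17
ee_pos: [0.6566, 0.0974, 0.0454]
tcp_rot: [0.788, 0.616, 0.001, -0.0]
ft_force: [7.5, -2.0, -5.4]
gripper_width: -0.0002
grasp_force: 4.1
```

```bash
python3 -c "
from h import *
im=tab();cv2.imwrite('pics/w10.png',im[:,:,::-1])"
```

```text
t 19.17 tcp st [ -6.1 121.2  45.4] axes in stand x,y,z:
[[-1.     0.002 -0.002]
 [ 0.002  1.     0.001]
 [ 0.002  0.001 -1.   ]]
q [-0.05  0.73 -0.28  1.85  0.33  0.6  -0.78] F st [ 0.1  7.8 -5.4] w -0.0002 4.1
tab 656 [[-12.9, 96.1, 63.0], [-11.6, 100.3, 96.7], [-4.5, 105.5, 99.6]]
-70 55; -60 233; -50 282; -40 278; -30 255; -20 211; -10 137; 0 64; 10 1; 20 0; 30 0; 40 0; 50 0; 60 0;
```

The stop has halted and the force is rising (7.8 N, no more motion), so it is snug. I'll back off and raise the arm.

>>> servo_tool(
  motion=[
    {"dx": 0.1, "dy": -0.025, "dz": 0, "wx": 0, "wy": 0, "wz": 0, "grip": 0},
    {"dx": 0.25, "dy": -0.06, "dz": 0, "wx": 0, "wy": 0, "wz": 0, "grip": 0},
    {"dx": 0.4, "dy": -0.1, "dz": 0, "wx": 0, "wy": 0, "wz": 0, "grip": 0},
    {"dx": 0.4, "dy": -0.1, "dz": 0.2, "wx": 0, "wy": 0, "wz": 0, "grip": 0},
    {"dx": 0, "dy": 0, "dz": 0.9, "wx": 0, "wy": 0, "wz": 0, "grip": 0},
    {"dx": 0, "dy": 0, "dz": 0.95, "wx": 0, "wy": 0, "wz": 0, "grip": 0},
    {"dx": 0, "dy": 0, "dz": 0.9, "wx": 0, "wy": 0, "wz": 0, "grip": 0},
    {"dx": 0, "dy": 0, "dz": 0.5, "wx": 0, "wy": 0, "wz": 0, "grip": 0},
  ],
)

```text
time_s: 19.88
ee_pos: [0.7023, 0.0872, 0.1877]
tcp_rot: [0.788, 0.616, 0.002, -0.001]
ft_force: [0.3, 1.1, -0.4]
gripper_width: 0.0001
grasp_force: 0.0
```

>>> servo_tool(
  motion=[
    {"dx": 0, "dy": 0, "dz": 0.5, "wx": 0, "wy": 0, "wz": 0, "grip": 0},
    {"dx": 0, "dy": 0, "dz": 0, "wx": 0, "wy": 0, "wz": 0, "grip": 0},
    {"dx": 0, "dy": 0, "dz": 0, "wx": 0, "wy": 0, "wz": 0, "grip": 0},
  ],
)

```text
time_s: 20.13
ee_pos: [0.7014, 0.0867, 0.2046]
tcp_rot: [0.788, 0.616, 0.001, -0.001]
ft_force: [-0.6, -0.9, -0.3]
gripper_width: -0.0002
grasp_force: 0.0
```

Run:
```python
from h import *
im=tab();s=get_state();_,d=get_image("wrist");X,S=wcloud(d,s);k=np.isfinite(S).all(-1)&(d>0)
for y in (-50,-30,-10,10,30):
    p=S[k&(abs(S[...,1]-y)<6)&(S[...,2]>185)&(S[...,2]<205)&(S[...,0]>20)&(S[...,0]<70)];print("head",y,len(p),p.mean(0).round(1) if len(p) else "")
m=k&(im.max(-1)<110)&(S[...,2]>150)&(S[...,2]<205)&(S[...,0]>25)&(S[...,0]<60);print("holder y range",np.percentile(S[m][:,1],[1,99]).round(1))
c=im[60:260,60:340];a,_=get_image("scene")
cv2.imwrite("pics/w11.png",np.hstack([cv2.resize(c,(420,300)),cv2.resize(a[180:330,270:450],(360,300),interpolation=cv2.INTER_CUBIC)])[:,:,::-1])
```

```text
t 20.13 tcp st [ -6.5 167.3 204.6] axes in stand x,y,z:
[[-1.     0.001 -0.003]
 [ 0.001  1.    -0.001]
 [ 0.003 -0.001 -1.   ]]
q [ 0.02  0.6  -0.35  1.63  0.24  0.95 -0.66] F st [ 1.1 -0.4 -0.3] w -0.0002 0.0
tab 615 [[-12.6, 96.2, 67.2], [1.6, 103.1, 98.1], [24.1, 107.0, 100.0]]
-70 0; -60 221; -50 301; -40 327; -30 326; -20 355; -10 370; 0 394; 10 418; 20 435; 30 484; 40 499; 50 331; 60 1; head -50 121 [ 44.7 -50.  192.2]
head -30 146 [ 44.6 -29.9 191.8]
head -10 165 [ 44.6 -10.  191.9]
head 10 186 [ 44.6  10.2 191.9]
head 30 205 [ 44.6  29.9 192. ]
holder y range [-61.1  47.1]
```

View pics/w11.png

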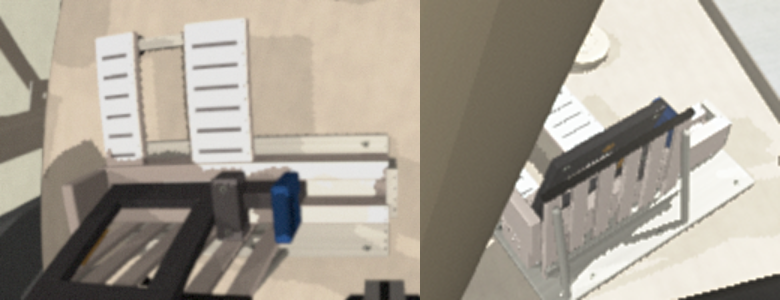

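The holder leans evenly on the bar, and the stop's face is against its side. Its sides measure about y -62 to 47, which within the camera's roughly 2 mm bias is a snug fit between fence and stop. The arm touches nothing, so I'm handing in.

```bash
python3 -c "
from rig import *
print(hand_in())"
```

```text
the job is handed in; nothing more can be done
None
```

The job is handed in at about 20 s of the 58 s allowed: the holder was slid square to the ledge, tipped up into the channel to lean on the rest bar, and the end stop pushed in until the holder was snug against the fence, with nothing else on the table touched; no verdict came back.

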